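# Build up the model water tower in the roundhouse yard

### The arm

A 7-joint arm with a two-finger parallel gripper is mounted at the origin on the work surface. World frame = base frame: x ahead of the robot, y to its left, z up, the work surface at z = 0. Lengths are in m, angles in rad, forces in N, time in s.
With the tool pointing down it reaches from about 0.4 to 0.875 m from the base axis. Payload 19.3 kg.
Tool frame: the origin (TCP) lies at the very end of the fingers, on their centre line; the grasp point (between the pads) lies 19 mm behind it; z points along the fingers, y is the line along which they close (so a half turn about z gives the same grasp; the last joint's range is limited). The gripper opens to 85 mm and grips with 20 to 120 N. Pads are 22 mm wide; open, the fingers measure 114 mm over their backs; the gripper's body (76 mm by 85 mm) begins 54 mm behind the grasp point. The pads swing forward as they close: fully open they stand 13 mm farther back than shut.
Start: joints at [-1.183, 0.521, -0.036, 1.599, 0.021, 1.021, -0.113], TCP at [0.276, 0.561, 0.231] pointing down, gripper open.
Joint ranges: [-2.91, 2.91], [-0.3, 2.13], [-1.5, 1.42], [0.17, 2.43], [-1.26, 4.41], [0.16, 1.93], [-2.52, 2.52]. Speed limits (rad/s): [1.89, 1.89, 2.39, 2.39, 3.01, 3.01, 3.01].

### API

Orientations are given as [roll, pitch, yaw] about the fixed x, y, z axes, in that order (R = Rz(yaw) Ry(pitch) Rx(roll)).
In Python, from workcell import monitor, viewer, bot gives the robot as it stands.
- The arm moves only by the tool move_arm, never from a script. Its arguments are lists of equal length, an entry for each row: "gripper": the opening, from 0 (shut) to 1 (fully open); "linear": the shift along the tool's x, y, z in cm, a list of three; "twist": the turn about the tool's z in degrees. A call has 1 to 8 rows; each row shifts and turns the commanded pose from where the row before left it, along the tool's axes as they then stand; what a row does not reach is not made up. A row lasts 1/10 s, in which the tool goes at most 50 mm and 8.59 degrees, less where a joint would pass 70% of its speed; a pose out of reach is approached as far as the arm can. A call with a gripper value outside its range is refused whole. The fingers move at their own pace and stop on an object; "squeeze" is the grip in N (left out, the last holds). Time passes only in rows, so rows that do not move let the fingers close. It gives the time, the measured TCP pose, the force, the opening and the grip force at its end, in the units of the state.
- monitor.observe(): the state, without advancing time (a new reading comes with each control period).
- viewer.grab_frame(name): name is "scene" or "side" or "wrist"; returns a dict with "img" (480x640x3 uint8, red, green, blue), "K" (3x3 intrinsics, pixels), "eye" and "rotation" of the camera in the world. Camera axes: x right, y up, looking along -z (the intrinsics and any distortion apply to the point x, -y, -z); pixel columns grow to the right and rows downward; lengths in m; the calibration is good to about 2 mm. A picture is of the moment at which its call begins. There is no depth.
- bot.job_done(): hands the job in; it is judged then, once.
The state is a dict: "clock": time; "qpos": joint angles; "qd": joint speeds; "joint_efforts": joint torques, N m; "position": TCP position; "tool_rot": TCP orientation; "force": force on the tool from outside, world axes, zero at the start; "moment": the same for the moment, N m; "grip_width": finger opening in m; "finger_force": force on a finger pad.
Only numpy, scipy, OpenCV 4.12 (cv2) and the standard library are available. Lean on these libraries where they do the work, as an engineer would, in place of code of your own. Each camera call takes 0.05 s, during which the arm holds its last target. There are 200 camera calls.

### The job

Put the model water tower together on its concrete footing, from the bottom up, one part at a time: the timber trestle with its four feet on the four piers, the plank deck square on the trestle, the open wooden tank in the middle of the deck, and last the conical roof seated down in the tank's mouth. Set each part down centred and upright without dropping it, and leave the other things in the yard where they are.

Things in the scene. Friction and masses are not known exactly. Their poses are not given: they have to be found in the camera images.
- footing: Fixed concrete footing: grey slab 84 x 84 x 5 mm with four paler piers 24 x 24 mm, tops 13 mm above the ground, centred 23.5 mm in x and y from the middle; a dark pipe stub, 10 mm across, stands in the middle to 17 mm. Origin: centre of the underside, z up, x and y along the sides. Any quarter turn is equivalent.
- trestle: Loose dark timber tower of four braced legs, some 90 g: square top frame 56 x 56 mm outside, beams 10 mm wide and deep, top at 60 mm; 9 mm legs flush with the frame's outside, on 14 x 14 mm feet centred 23.5 mm in x and y from the middle, matching the piers. Grip across the frame. Origin: centre of the underside, z up, x and y along the sides. Any quarter turn is equivalent.
- deck: Loose flat square wooden platform 66 x 66 x 14 mm, some 50 g: pale planks (along x, 9 to 14 mm above the underside) on five joists (along y) that rest on the trestle's top frame; it lies joists down. Grip across a pair of edges, 66 mm. Origin: centre of the underside, z up, x and y along the sides. Any quarter turn is equivalent.
- tank: Loose round wooden water tank with dark hoops, open at the top, some 80 g: 57 mm outside diameter, 50 mm high, wall 3.5 mm (mouth 49 mm across). Grip it across its sides. Origin: centre of the underside, z up along its axis.
- roof: Loose grey conical roof, some 40 g: eaves 64 mm across, 8 to 10 mm above the underside; the cone rises to 22 mm, then a round vent 16 mm across (grip it here), straight to 38, top at 41 mm. Under the eaves a tapered plug, 38 mm across at the bottom, 45 at the top, 8 mm deep, drops into the tank's mouth; the eaves rest on the rim. It stands on the plug. Origin: centre of the plug's underside, z up.
- wagon: Bystander: a grey model coal wagon, 92 x 31 mm, 32 mm high. Origin: centre of its underside, x along its length.
- hut: Bystander: a planked model hut with a dark gable roof, 54 x 45 mm, 46 mm high. Origin: centre of its underside, x along the ridge.
- oil_tank: Bystander: a closed dark steel model oil tank with a domed top and a ladder, 43 mm across, 46 mm high. Origin: centre of its underside.
- paint_pot: Bystander: a small glass paint pot with a white screw cap, 32 mm across, 42 mm high. Origin: centre of its underside.
Things that resemble listed ones, but are neither listed nor needed, are in the scene too. What is shaped like the trestle but purple or turquoise is not meant. Of the things that look like the deck, take the one that is farthest to the robot's left at the start.

How it is judged:
On the way, in this order (a step that is already met when the one before it is completed fails the run):
1. the trestle stands on the four piers, let go (horizontal distance between trestle and footing below 0.008 m and z of trestle in the frame of footing between 0.01 and 0.016 m and angle between trestle's own z axis and vertical below 0.08 rad and (angle between the x axis of trestle and the x axis of footing, either way round below 0.17 rad or angle between the x axis of trestle and the y axis of footing, either way round below 0.17 rad) and contact force between the fingers and trestle below 0.1 N), for 0.2 s.
2. the deck lies on the standing trestle, let go (horizontal distance between trestle and footing below 0.008 m and z of trestle in the frame of footing between 0.01 and 0.016 m and angle between each of trestle, deck's own z axis and vertical below 0.08 rad and (angle between the x axis of trestle and the x axis of footing, either way round below 0.17 rad or angle between the x axis of trestle and the y axis of footing, either way round below 0.17 rad) and horizontal distance between deck and trestle below 0.008 m and z of deck in the frame of trestle between 0.057 and 0.063 m and (angle between the x axis of deck and the x axis of trestle, either way round below 0.17 rad or angle between the x axis of deck and the y axis of trestle, either way round below 0.17 rad) and contact force between the fingers and deck below 0.1 N), for 0.2 s.
3. the tank stands on the deck, let go (horizontal distance between trestle and footing below 0.008 m and z of trestle in the frame of footing between 0.01 and 0.016 m and angle between each of trestle, deck, tank's own z axis and vertical below 0.08 rad and (angle between the x axis of trestle and the x axis of footing, either way round below 0.17 rad or angle between the x axis of trestle and the y axis of footing, either way round below 0.17 rad) and horizontal distance between deck and trestle below 0.008 m and z of deck in the frame of trestle between 0.057 and 0.063 m and (angle between the x axis of deck and the x axis of trestle, either way round below 0.17 rad or angle between the x axis of deck and the y axis of trestle, either way round below 0.17 rad) and horizontal distance between tank and deck below 0.008 m and z of tank in the frame of deck between 0.011 and 0.017 m and contact force between the fingers and tank below 0.1 N), for 0.2 s.
4. the roof sits in the tank's mouth, let go (horizontal distance between trestle and footing below 0.008 m and z of trestle in the frame of footing between 0.01 and 0.016 m and angle between each of trestle, deck, tank, roof's own z axis and vertical below 0.08 rad and (angle between the x axis of trestle and the x axis of footing, either way round below 0.17 rad or angle between the x axis of trestle and the y axis of footing, either way round below 0.17 rad) and horizontal distance between deck and trestle below 0.008 m and z of deck in the frame of trestle between 0.057 and 0.063 m and (angle between the x axis of deck and the x axis of trestle, either way round below 0.17 rad or angle between the x axis of deck and the y axis of trestle, either way round below 0.17 rad) and horizontal distance between tank and deck below 0.008 m and z of tank in the frame of deck between 0.011 and 0.017 m and horizontal distance between roof and tank below 0.006 m and z of roof in the frame of tank between 0.039 and 0.045 m and contact force between the fingers and roof below 0.1 N), for 0.2 s.
At the end, for the whole second after the job is handed in: Trestle on footing, deck on trestle, tank on deck, each centred within 8 mm on the one below, roof within 6 mm of the tank's axis; each within 3 mm of its seated height, tilted under 0.08 rad, trestle and deck square to what is below within 0.17 rad (any quarter turn); all let go, at rest (horizontal distance between trestle and footing below 0.008 m and z of trestle in the frame of footing between 0.01 and 0.016 m and angle between each of trestle, deck, tank, roof's own z axis and vertical below 0.08 rad and (angle between the x axis of trestle and the x axis of footing, either way round below 0.17 rad or angle between the x axis of trestle and the y axis of footing, either way round below 0.17 rad) and horizontal distance between deck and trestle below 0.008 m and z of deck in the frame of trestle between 0.057 and 0.063 m and (angle between the x axis of deck and the x axis of trestle, either way round below 0.17 rad or angle between the x axis of deck and the y axis of trestle, either way round below 0.17 rad) and horizontal distance between tank and deck below 0.008 m and z of tank in the frame of deck between 0.011 and 0.017 m and horizontal distance between roof and tank below 0.006 m and z of roof in the frame of tank between 0.039 and 0.045 m and linear speed of each of trestle, deck, tank, roof below 0.01 m/s); the robot touches nothing.
It fails at once if a bystander (wagon, hut, oil tank or paint pot) is knocked or moved more than 20 mm (distance of any of wagon, hut, oil_tank, paint_pot from where it was at the start of the episode above 0.02 m).
It fails at once if a part of the tower is dropped (falls freely by more than about 25 mm) ((linear speed of trestle above 0.7 m/s and contact force between the fingers and trestle below 0.05 N) or (linear speed of deck above 0.7 m/s and contact force between the fingers and deck below 0.05 N) or (linear speed of tank above 0.7 m/s and contact force between the fingers and tank below 0.05 N) or (linear speed of roof above 0.7 m/s and contact force between the fingers and roof below 0.05 N)).
It also fails if it takes over 128 s, if anything falls off the work surface, if the arm or the gripper's body presses on something with over 40 N, if the wrist force passes 120 N, or if a joint passes its speed limit or range.

## Working session

There is one attempt and no reset: what is moved stays moved. The work goes in short steps, Python scripts to look and compute and a tool call to move; the robot and the scene stay as the last step left them, time stands still between calls to the robot, and variables do not carry over. Pictures are saved under pics/ and viewed, at most 14 in all, crops included, and the job is handed in when it is done.

Besides the shell and the picture viewer there is one more tool, called after "Call:" as name([rows], argument=value, ...), one row to a line, values as JSON. move_arm: Moves the arm, as the interface text tells. Its arguments: {"type":"object","properties":{"gripper":{"type":"array"},"linear":{"type":"array"},"twist":{"type":"array"},"squeeze":{"type":"number"}},"required":["gripper","linear","twist"]}

```bash
ls; mkdir -p pics; cat > h.py <<'E'
import numpy as np, cv2
from workcell import monitor, viewer, bot
np.set_printoptions(precision=4,suppress=True)
def grab(n,tag):
    f=viewer.grab_frame(n); cv2.imwrite(f'pics/{tag}.png',f['img'][:,:,::-1])
    np.savez(f'pics/{tag}.npz',**{k:np.asarray(v) for k,v in f.items() if k in('img','K','eye','rotation')})
    return f
def load(tag): return dict(np.load(f'pics/{tag}.npz'))
def ray(f,u,v,z):
    K=np.array(f['K']);d=np.linalg.inv(K)@[u,v,1];d=np.array(f['rotation'])@[d[0],-d[1],-d[2]]
    e=np.array(f['eye']);return e+d*(z-e[2])/d[2]
def proj(f,P):
    p=np.array(f['rotation']).T@(np.asarray(P)-np.array(f['eye']));q=np.array(f['K'])@[p[0],-p[1],-p[2]];return q[:2]/q[2]
E
python3 - <<'E'
from h import *
for n in('scene','side','wrist'):
    f=grab(n,n+'0'); print(n,f.keys(),f['eye'],f['K'],f['rotation'])
print(monitor.observe())
E
```

```text
pics
scene dict_keys(['img', 'K', 'eye', 'rotation']) [1.3213 0.3319 1.2992] [[554.4713   0.     311.9849]
 [  0.     554.4713 237.7512]
 [  0.       0.       1.    ]] [0.5897 0.0078 1.9986]
side dict_keys(['img', 'K', 'eye', 'rotation']) [ 0.4776 -0.8625  0.6841] [[500.7187   0.     320.629 ]
 [  0.     500.7187 234.9505]
 [  0.       0.       1.    ]] [ 0.9268  0.0122 -0.1059]
wrist dict_keys(['img', 'K', 'eye', 'rotation']) [0.2157 0.5899 0.3731] [[383.1472   0.     318.4062]
 [  0.     383.1472 244.5838]
 [  0.       0.       1.    ]] [-0.2674 -0.0001  1.113 ]
{'clock': 0.15, 'qpos': array([-1.1832,  0.5219, -0.0363,  1.5998,  0.0212,  1.0211, -0.1128]), 'qd': array([-0.0017, -0.0025,  0.0015, -0.0022, -0.0002, -0.0015,  0.003 ]), 'joint_efforts': array([  0.0033, -92.7384,   1.9812, -37.0056,   0.018 ,   0.0063,
        -0.0001]), 'position': array([0.2762, 0.5604, 0.2309]), 'tool_rot': array([-3.1408,  0.    ,  2.6838]), 'force': array([-0.1557,  0.2722,  0.0168]), 'moment': array([0.0046, 0.0113, 0.0397]), 'finger_force': 0.0, 'grip_width': 0.08535808304956953}
```

```bash
python3 - <<'E'
s=open('h.py').read()
s=s.replace("def grab","from scipy.spatial.transform import Rotation as Ro\ndef grab").replace("f=viewer.grab_frame(n);","f=viewer.grab_frame(n); f['rotation']=Ro.from_euler('xyz',f['rotation']).as_matrix();")
open('h.py','w').write(s)
from h import *
for n in('scene','side','wrist'):
    grab(n,n+'0')
f=load('scene0')
print(proj(f,[0,0,0]),proj(f,[.276,.561,.231]))
im=cv2.imread('pics/scene0.png'); cv2.imwrite('pics/scene0b.png',cv2.resize(im,(800,600),interpolation=2))
E
```

```text
[389.9263 118.4472] [577.2209 188.6894]
```

View pics/scene0b.png

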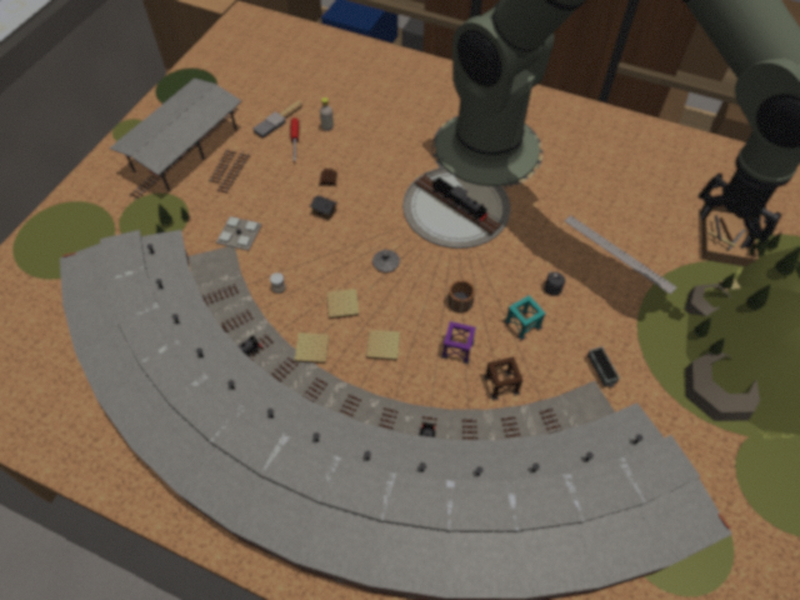

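View pics/side0.png

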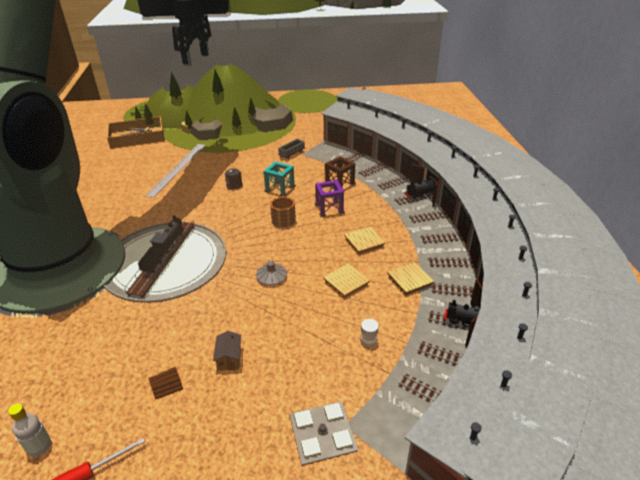

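```bash
python3 - <<'E'
from h import *
f=load('scene0');g=load('side0')
for n,u,v,z,a,b in [('foot',240,233,.013,323,432),('roof',386,256,.041,270,266),('tank',461,291,.05,283,204),('trestle',504,366,.06,340,162),('turq',526,309,.06,279,170),('purp',459,334,.06,329,187),('dA',343,303,.014,346,279),('dB',311,347,.014,411,277),('dC',384,345,.014,365,239),('pot',277,280,.042,370,325),('oil',555,281,.046,233,174),('wagon',602,364,.02,291,148),('hut',322,207,.03,228,350)]:
    print(n,ray(f,u/1.25,v/1.25,z)[:2],ray(g,a,b,z)[:2])
w=load('wrist0');p=monitor.observe()
R=Ro.from_euler('xyz',p['tool_rot']).as_matrix()
print('cam in tool',R.T@(w['eye']-p['position']),R.T@w['rotation'])
E
```

```text
foot [ 0.5216 -0.437 ] [ 0.5166 -0.4511]
roof [ 0.4606 -0.0813] [ 0.45   -0.0995]
tank [0.4866 0.1108] [0.4857 0.1067]
trestle [0.6285 0.2578] [0.6404 0.2697]
turq [0.4799 0.2551] [0.4827 0.2482]
purp [0.5958 0.148 ] [0.5978 0.1514]
dA [ 0.6    -0.1226] [ 0.5986 -0.1257]
dB [ 0.7283 -0.1344] [ 0.7283 -0.1352]
dC [0.66   0.0053] [ 0.6592 -0.0008]
pot [ 0.6212 -0.2741] [ 0.6173 -0.2781]
oil [0.3741 0.2892] [0.3657 0.2674]
wagon [0.518  0.4395] [0.5225 0.4428]
hut [ 0.3816 -0.2879] [ 0.3743 -0.2948]
cam in tool [ 0.0673 -0.0004 -0.1422] [[-0.      0.9645  0.2642]
 [ 1.      0.0003 -0.001 ]
 [-0.001   0.2642 -0.9645]]
```

Call:
move_arm([
  [-4.5, -1.1, 0],
  [-4.5, -1.1, 0],
  [-4.5, -1.1, 0],
  [-4.5, -1.1, 0],
  [-4.5, -1.1, 0],
  [-4.5, -1.1, 0],
  [-4.5, -1.1, 0],
  [-4.5, -1.1, 0],
], gripper=[1, 1, 1, 1, 1, 1, 1, 1], twist=[0, 0, 0, 0, 0, 0, 0, 0])

```text
clock: 1.1
position: [0.5615, 0.3212, 0.2314]
tool_rot: [3.141, 0.0, 2.684]
force: [0.7, 0.2, -0.1]
grip_width: 0.0852
finger_force: 0.0
```

Call:
move_arm([
  [-4.5, -1.1, 0],
  [-4.5, -1, 0],
  [0, 0, 0],
  [0, 0, 0],
], gripper=[1, 1, 1, 1], twist=[0, 0, 0, 0])

```text
clock: 1.5
position: [0.6322, 0.2629, 0.2308]
tool_rot: [-3.141, -0.0, 2.682]
force: [-0.9, 1.0, 0.3]
grip_width: 0.0855
finger_force: 0.0
```

```bash
cat >> h.py <<'E'
def plan(x,y,z=None,yaw=None):
    s=monitor.observe();p=s['position'];a=s['tool_rot'][2]
    d=np.array([x-p[0],y-p[1],0 if z is None else z-p[2]])
    out=Ro.from_euler('xyz',[np.pi,0,a]).as_matrix().T@d*100
    t=0 if yaw is None else -np.degrees((yaw-a+np.pi/2)%np.pi-np.pi/2)
    if yaw is not None: # shift as seen after the twist
        o2=Ro.from_euler('xyz',[np.pi,0,a-np.radians(t)]).as_matrix().T@d*100
    else: o2=out
    print('pos',p,'rot',s['tool_rot'],'t',s['clock'],'\n shift first',out,'then twist',t,'| twist first then',o2)
E
python3 - <<'E'
from h import *
s=monitor.observe(); print(s['position'],s['tool_rot'],s['clock'],s['qpos'])
grab('wrist','w1')
E
```

```text
[0.6322 0.2629 0.2308] [-3.1411 -0.0004  2.6818] 1.5 [-0.5002  0.6216  0.0322  1.4262 -0.0211  1.0949  0.6466]
```

View pics/w1.png

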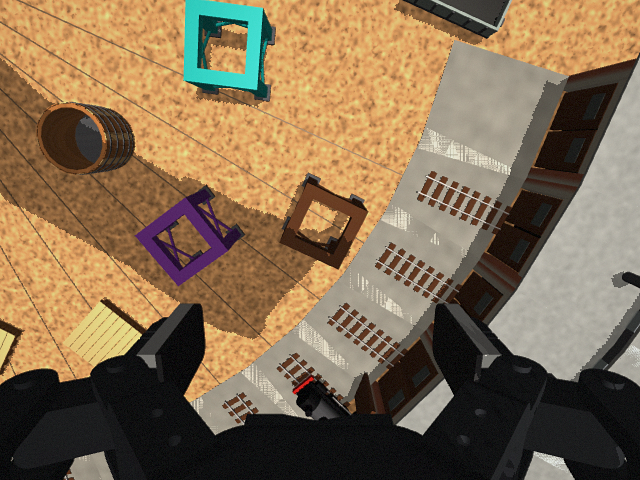

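```bash
python3 - <<'E'
from h import *
im=cv2.imread('pics/w1.png')
cv2.imwrite('pics/w1c.png',cv2.resize(im[160:280,265:385],(600,600),interpolation=cv2.INTER_CUBIC))
E
```

```text
(no output)
```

View pics/w1c.png

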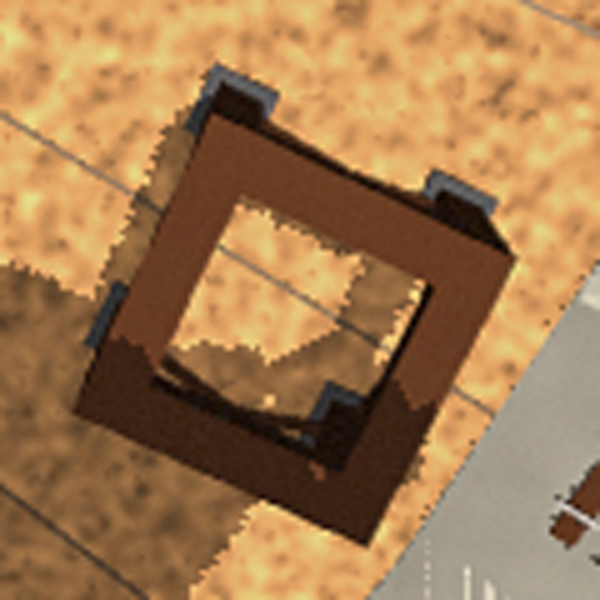

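```bash
cat >> h.py <<'E'
def quad(f,c,z,off=(0,0),sc=1):
    P=np.array([ray(f,(u+.5)/sc-.5+off[0],(v+.5)/sc-.5+off[1],z)[:2] for u,v in c])
    e=np.roll(P,-1,0)-P
    ang=np.angle(np.mean(np.exp(4j*np.arctan2(e[:,1],e[:,0]))))/4
    print('centre',P.mean(0),'sides',np.linalg.norm(e,axis=1),'diag',np.linalg.norm(P[0]-P[2]),np.linalg.norm(P[1]-P[3]),'yaw mod90',ang,np.degrees(ang));return P.mean(0),ang
E
python3 - <<'E'
from h import *
c,a=quad(load('w1'),[(212,110),(515,258),(368,545),(75,410)],.06,(265,160),5)
for k in(-1,0,1,2): print(k);plan(*c,yaw=a+k*np.pi/2)
E
```

```text
centre [0.6364 0.2651] sides [0.0556 0.0554 0.0554 0.0556] diag 0.07892170941595866 0.07798336807050868 yaw mod90 0.6655719132077185 38.1344615892498
-1
pos [0.6314 0.2642 0.231 ] rot [-3.1415 -0.0008  2.6837] t 1.55 
 shift first [-0.406   0.2984  0.    ] then twist 25.628811469109007 | twist first then [-0.237   0.4446  0.    ]
0
pos [0.6314 0.2642 0.231 ] rot [-3.1415 -0.0008  2.6837] t 1.55 
 shift first [-0.406   0.2984  0.    ] then twist -64.37118853089099 | twist first then [-0.4446 -0.237  -0.    ]
1
pos [0.6314 0.2642 0.231 ] rot [-3.1415 -0.0008  2.6837] t 1.55 
 shift first [-0.406   0.2984  0.    ] then twist 25.62881146910903 | twist first then [-0.237   0.4446  0.    ]
2
pos [0.6314 0.2642 0.231 ] rot [-3.1415 -0.0008  2.6837] t 1.55 
 shift first [-0.406   0.2984  0.    ] then twist -64.37118853089096 | twist first then [-0.4446 -0.237  -0.    ]
```

Call:
move_arm([
  [0, 0, 0],
  [0, 0, 0],
  [0, 0, 0],
  [-0.24, 0.44, 0],
  [0, 0, 4],
  [0, 0, 4],
  [0, 0, 0],
], gripper=[1, 1, 1, 1, 1, 1, 1], twist=[8.5, 8.5, 8.5, 0, 0, 0, 0])

```text
clock: 2.25
position: [0.6338, 0.2648, 0.1465]
tool_rot: [-3.134, -0.002, 2.244]
force: [-0.6, -0.4, 0.4]
grip_width: 0.0852
finger_force: 0.0
```

```bash
python3 - <<'E'
from h import *
plan(.6364,.2651,.030,.6656+np.pi/2); f=grab('wrist','w2')
E
```

```text
pos [0.6338 0.2648 0.1465] rot [-3.1342 -0.0021  2.2445] t 2.25 
 shift first [-0.1395  0.2212 11.6544] then twist 0.4622201159364052 | twist first then [-0.1378  0.2223 11.6544]
```

Call:
move_arm([
  [0, 0, 3],
  [0, 0, 3],
  [0, 0, 0],
  [0, 0, 0],
], gripper=[1, 1, 1, 1], twist=[0, 0, 0, 0])

```text
clock: 2.7
position: [0.6375, 0.2653, 0.0936]
tool_rot: [3.14, 0.0, 2.24]
force: [0.8, 0.3, 1.3]
grip_width: 0.0853
finger_force: 0.0
```

```bash
python3 - <<'E'
from h import *
plan(.6364,.2651,.030,.6656+np.pi/2); f=grab('wrist','w3')
E
```

```text
pos [0.6375 0.2653 0.0936] rot [3.1399 0.0003 2.2401] t 2.7 
 shift first [ 0.0526 -0.1037  6.3556] then twist 0.21273724814768563 | twist first then [ 0.0522 -0.1039  6.3556]
```

View pics/w3.png

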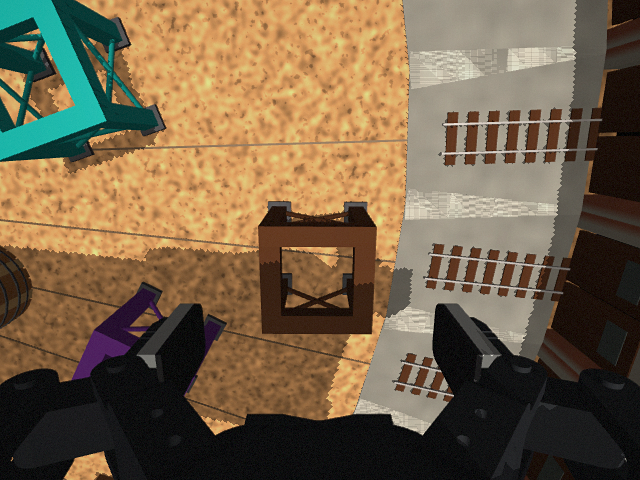

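Call:
move_arm([
  [0, 0, 3],
  [0, 0, 3.3],
  [0, 0, 0],
  [0, 0, 0],
  [0, 0, 0],
  [0, 0, 0],
  [0, 0, 0],
  [0, 0, 0],
], gripper=[1, 1, 1, 0, 0, 0, 0, 0], twist=[0, 0, 0, 0, 0, 0, 0, 0], squeeze=30)

```text
clock: 3.55
position: [0.638, 0.2653, 0.0311]
tool_rot: [3.138, 0.001, 2.239]
force: [-0.7, -0.7, 9.2]
grip_width: 0.0556
finger_force: 30.5
```

Call:
move_arm([
  [0, 0, 0],
  [0, 0, 0],
  [0, 0, -2],
  [0, 0, -3],
  [0, 0, -5],
  [0, 0, -5],
  [0, 0, 0],
], gripper=[0, 0, 0, 0, 0, 0, 0], twist=[0, 0, 0, 0, 0, 0, 0])

```text
clock: 4.25
position: [0.64, 0.2659, 0.1875]
tool_rot: [3.13, 0.003, 2.238]
force: [1.0, 0.7, -1.6]
grip_width: 0.0551
finger_force: 32.9
```

```bash
python3 - <<'E'
from h import *
print(monitor.observe()); f=grab('wrist','w4')
E
```

```text
{'clock': 4.25, 'qpos': array([-0.5613,  0.6738,  0.1352,  1.4598, -0.0999,  1.0026,  0.265 ]), 'qd': array([ 0.0022,  0.0786, -0.0177,  0.0774, -0.0066, -0.0853,  0.0038]), 'joint_efforts': array([  -1.1175, -108.0794,    6.9072,  -37.4313,    0.0939,    2.7222,
         -0.1246]), 'position': array([0.64  , 0.2659, 0.1875]), 'tool_rot': array([3.1297, 0.0026, 2.2383]), 'force': array([ 1.0112,  0.6864, -1.6299]), 'moment': array([-0.019 , -0.0391, -0.0246]), 'finger_force': 32.924832701683044, 'grip_width': 0.05511009833271736}
```

View pics/w4.png

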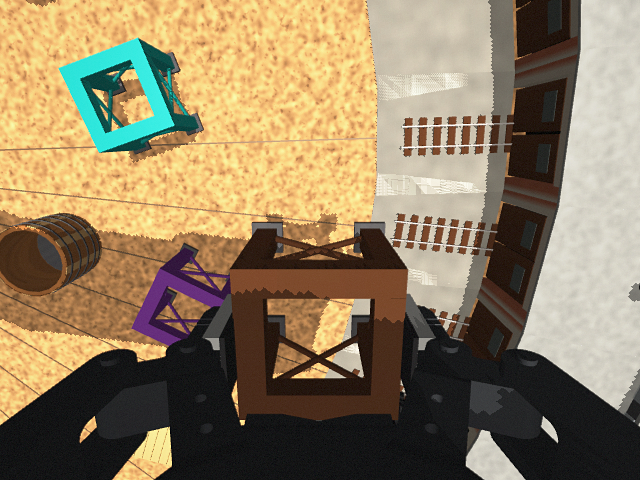

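```bash
python3 - <<'E'
from h import *
quad(load('side0'),[(291,408),(341,403),(356,456),(300,461)],.005)
f=load('scene0')
quad(f,[(233/1.25,217/1.25),(262/1.25,227/1.25),(247/1.25,250/1.25),(217/1.25,240/1.25)],.005)
w=load('w4');s=monitor.observe();R=Ro.from_euler('xyz',s['tool_rot']).as_matrix();p=s['position']
for u,v in[(230,268),(407,268)]: print('tool frame',R.T@(ray(w,u,v,p[2]+.029)-p))
plan(.52,-.445,.1875)
E
```

```text
centre [ 0.5156 -0.444 ] sides [0.0781 0.0888 0.0797 0.0871] diag 0.12418281877289791 0.11176513861913527 yaw mod90 0.04300229854661429 2.4638502160825526
centre [ 0.5178 -0.4417] sides [0.0808 0.0753 0.0811 0.0771] diag 0.11169024792774766 0.110595025937777 yaw mod90 0.03637208133171341 2.083966752413749
tool frame [ 0.0269 -0.0275 -0.0293]
tool frame [ 0.0266  0.0295 -0.0288]
pos [0.6386 0.2655 0.1838] rot [3.1338 0.0016 2.2386] t 4.3 
 shift first [-48.443  -53.3107  -0.3673] then twist 0 | twist first then [-48.443  -53.3107  -0.3673]
```

Call:
move_arm([
  [-1.5, -1.6, 0],
  [-3.28, -3.55, 0],
  [-3.28, -3.55, 0],
  [-3.28, -3.55, 0],
  [-3.28, -3.55, 0],
  [-3.28, -3.55, 0],
  [-3.28, -3.55, 0],
  [-3.28, -3.55, 0],
], gripper=[0, 0, 0, 0, 0, 0, 0, 0], twist=[0, 0, 0, 0, 0, 0, 0, 0])

```text
clock: 5.1
position: [0.5798, -0.0929, 0.1787]
tool_rot: [3.141, 0.0, 2.239]
force: [0.9, -0.0, -1.1]
grip_width: 0.0553
finger_force: 32.9
```

Call:
move_arm([
  [-3.28, -3.55, 0],
  [-3.28, -3.55, 0],
  [-3.28, -3.55, 0],
  [-3.28, -3.55, 0],
  [-3.28, -3.55, 0],
  [-3.28, -3.55, 0],
  [-3.28, -3.55, 0],
  [-3.28, -3.55, 0],
], gripper=[0, 0, 0, 0, 0, 0, 0, 0], twist=[0, 0, 0, 0, 0, 0, 0, 0])

```text
clock: 5.9
position: [0.5193, -0.4748, 0.1786]
tool_rot: [3.141, 0.0, 2.239]
force: [0.4, 0.9, -0.2]
grip_width: 0.0555
finger_force: 32.9
```

Call:
move_arm([
  [-1.7, -1.9, 0],
  [0, 0, 0],
  [0, 0, 0],
  [0, 0, 0],
  [0, 0, 0],
  [0, 0, 0],
  [0, 0, 0],
  [0, 0, 0],
], gripper=[0, 0, 0, 0, 0, 0, 0, 0], twist=[0, 7.2, 7.2, 7.2, 7.2, 7.2, 0, 0])

```text
clock: 6.7
position: [0.5156, -0.4979, 0.1783]
tool_rot: [-3.141, -0.0, 1.614]
force: [-0.1, -0.7, -0.8]
grip_width: 0.0557
finger_force: 32.9
```

```bash
python3 - <<'E'
from h import *
plan(.517,-.443,.1875,1.61);grab('wrist','w5')
E
```

```text
pos [ 0.5156 -0.4979  0.1783] rot [-3.1414 -0.      1.6144] t 6.7 
 shift first [ 5.4805  0.3756 -0.9153] then twist 0.25169319631809595 | twist first then [ 5.4821  0.3515 -0.9153]
```

View pics/w5.png

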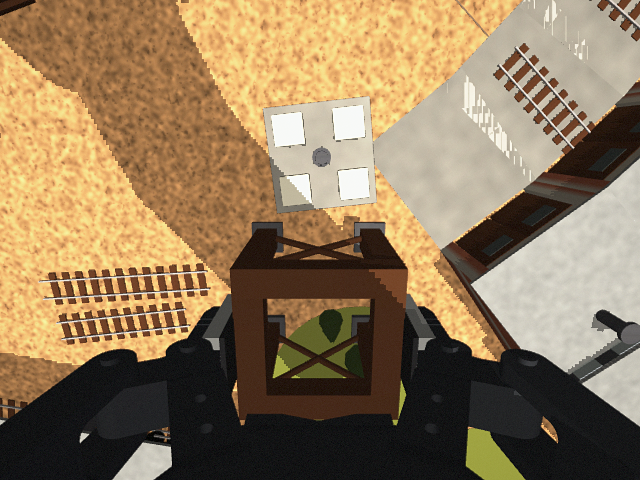

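```bash
python3 - <<'E'
from h import *
w=load('w5')
quad(w,[(263,108),(370,97),(376,202),(278,214)],.005)
c=w['img'][90:225,255:385]
m=((c.min(2)>190)).astype(np.uint8)
n,l,st,ce=cv2.connectedComponentsWithStats(m)
for i in range(1,n):
    if st[i,4]>100: print(st[i],ce[i]+[255,90],ray(w,*(ce[i]+[255,90]),.013))
print(ray(w,321,156.5,.017))
c,a=quad(w,[(288,129),(349.5,122),(354.5,183.5),(295.5,190)],.013)
# in-hand centre offset (tool frame)
s=monitor.observe();R=Ro.from_euler('xyz',s['tool_rot']).as_matrix();p=s['position']
for q in[(230,268),(407,268)]: print(R.T@(ray(w,*q,p[2]+.029)-p))
E
```

```text
centre [ 0.5155 -0.4444] sides [0.0834 0.082  0.0821 0.0842] diag 0.11691597557977414 0.11761322335283494 yaw mod90 0.15039232514661283 8.616845502060114
[  76    7   41   51 1336] [351.8129 121.4326] [ 0.5372 -0.4165  0.013 ]
[ 16  22  34  35 978] [287.6728 128.9366] [ 0.4883 -0.4241  0.013 ]
[  74   64   47   53 1293] [356.307  181.6682] [ 0.5438 -0.4619  0.013 ]
[ 32  84  25  29 348] [301.75   184.6523] [ 0.5005 -0.4662  0.013 ]
[ 0.5148 -0.4435  0.017 ]
centre [ 0.5155 -0.4438] sides [0.0475 0.047  0.0474 0.0471] diag 0.06674167587318118 0.06688612092282453 yaw mod90 0.15138982573051618 8.673998075579613
[ 0.0283 -0.028  -0.029 ]
[ 0.0283  0.0272 -0.029 ]
```

Call:
move_arm([
  [0, 0, 0],
  [2.6, 0.4, 0],
  [2.7, 0.4, 0],
  [0, 0, 4],
  [0, 0, 5],
  [0, 0, 0],
  [0, 0, 0],
], gripper=[0, 0, 0, 0, 0, 0, 0], twist=[-6.2, 0, 0, 0, 0, 0, 0])

```text
clock: 7.45
position: [0.5156, -0.4449, 0.0891]
tool_rot: [-3.141, -0.0, 1.72]
force: [-0.3, -0.2, 0.3]
grip_width: 0.0553
finger_force: 33.1
```

```bash
python3 - <<'E'
from h import *
for i in range(3):
    plan(.5155,-.4441,.045,1.722);grab('side','s%d'%i)
E
```

```text
pos [ 0.5156 -0.4449  0.0891] rot [-3.1409 -0.0003  1.7197] t 7.45 
 shift first [0.0782 0.0054 4.4065] then twist -0.132280941441641 | twist first then [0.0782 0.0056 4.4065]
pos [ 0.5162 -0.4455  0.0904] rot [3.1404 0.0015 1.7192] t 7.5 
 shift first [ 0.1521 -0.0505  4.541 ] then twist -0.15974816968106428 | twist first then [ 0.1523 -0.0501  4.541 ]
pos [ 0.5165 -0.4457  0.091 ] rot [3.1396 0.0023 1.7189] t 7.55 
 shift first [ 0.1779 -0.0762  4.5965] then twist -0.17632300369362047 | twist first then [ 0.1782 -0.0756  4.5965]
```

Call:
move_arm([
  [0.1, -0.05, 2],
  [0, 0, 1.5],
  [0, 0, 0.6],
  [0, 0, 0.2],
  [0, 0, 0],
  [0, 0, 0],
], gripper=[0, 0, 0, 0, 0, 0], twist=[0, 0, 0, 0, 0, 0])

```text
clock: 8.2
position: [0.5153, -0.4439, 0.046]
tool_rot: [3.141, 0.001, 1.718]
force: [-0.3, 0.1, -0.9]
grip_width: 0.0549
finger_force: 33.1
```

```bash
python3 - <<'E'
from h import *
for i in range(3):
    plan(.5155,-.4441,.045,1.722);f=grab('side','s%d'%(i+3));print(monitor.observe()['force'])
cv2.imwrite('pics/s5c.png',cv2.resize(cv2.imread('pics/s5.png')[300:480,220:440],None,fx=3.3,fy=3.3,interpolation=2))
E
```

```text
pos [ 0.5153 -0.4439  0.046 ] rot [3.1411 0.0006 1.7185] t 8.2 
 shift first [-0.022   0.0143  0.097 ] then twist -0.20053803387193067 | twist first then [-0.022   0.0142  0.097 ]
[ 0.3672  0.8621 -1.9152]
pos [ 0.5154 -0.4439  0.046 ] rot [3.1411 0.0006 1.7186] t 8.25 
 shift first [-0.0259  0.0105  0.0959] then twist -0.19669246230040277 | twist first then [-0.026   0.0104  0.0959]
[-0.2081 -0.2245 -0.6608]
pos [ 0.5154 -0.4438  0.0459] rot [3.141  0.0006 1.7185] t 8.3 
 shift first [-0.0309  0.0093  0.0909] then twist -0.19802216696277616 | twist first then [-0.0309  0.0092  0.0909]
[ 0.0651  0.271  -1.0032]
```

View pics/s5c.png

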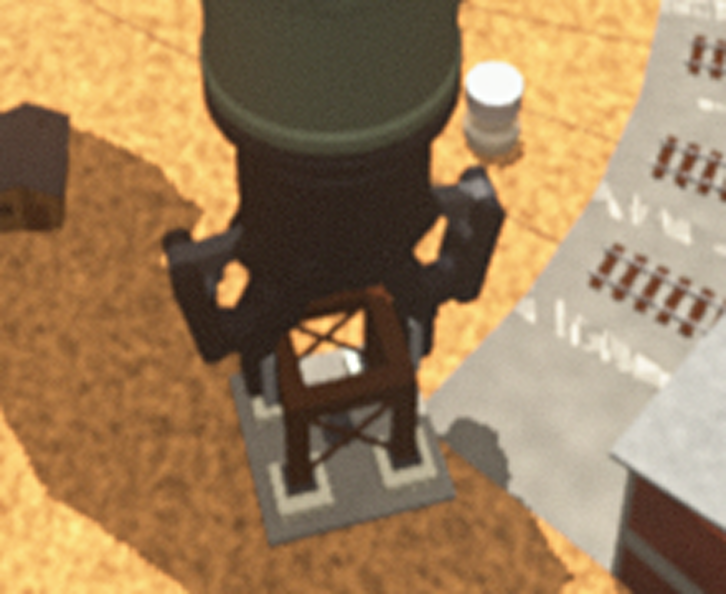

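Call:
move_arm([
  [0, 0, 0.1],
  [0, 0, 0.1],
  [0, 0, 0],
  [0, 0, 0],
], gripper=[0, 0, 0, 0], twist=[0, 0, 0, 0])

```text
clock: 8.75
position: [0.5152, -0.4437, 0.0441]
tool_rot: [3.141, 0.0, 1.719]
force: [-3.7, 2.4, 11.7]
grip_width: 0.0555
finger_force: 34.3
```

Call:
move_arm([
  [0, 0, -0.05],
  [0, 0, 0],
  [0, 0, 0],
  [0, 0, 0],
  [0, 0, -1],
  [0, 0, -4],
  [0, 0, -5],
  [0, 0, -5],
], gripper=[0.9, 1, 1, 1, 1, 1, 1, 1], twist=[0, 0, 0, 0, 0, 0, 0, 0])

```text
clock: 9.55
position: [0.5147, -0.4434, 0.1961]
tool_rot: [-3.141, -0.0, 1.718]
force: [1.3, 0.4, 0.9]
grip_width: 0.0853
finger_force: 0.0
```

Call:
move_arm([
  [-2, 0, -3],
  [0, 0, 0],
  [0, 0, 0],
  [0, 0, 0],
  [0, 0, 0],
], gripper=[1, 1, 1, 1, 1], twist=[0, 0, 0, 0, 0])

```text
clock: 10.05
position: [0.5178, -0.4627, 0.2228]
tool_rot: [-3.14, -0.001, 1.719]
force: [0.0, 0.2, 0.5]
grip_width: 0.0853
finger_force: 0.0
```

```bash
python3 - <<'E'
from h import *
f=grab('wrist','w6')
plan(.5155,-.4441);plan(.66,.003)
E
```

```text
pos [ 0.5179 -0.4627  0.2229] rot [-3.1405 -0.0012  1.7189] t 10.1 
 shift first [1.878  0.0396 0.    ] then twist 0 | twist first then [1.878  0.0396 0.    ]
pos [ 0.5179 -0.4627  0.2229] rot [-3.1405 -0.0012  1.7189] t 10.1 
 shift first [43.9658 20.93    0.    ] then twist 0 | twist first then [43.9658 20.93    0.    ]
```

View pics/w6.png

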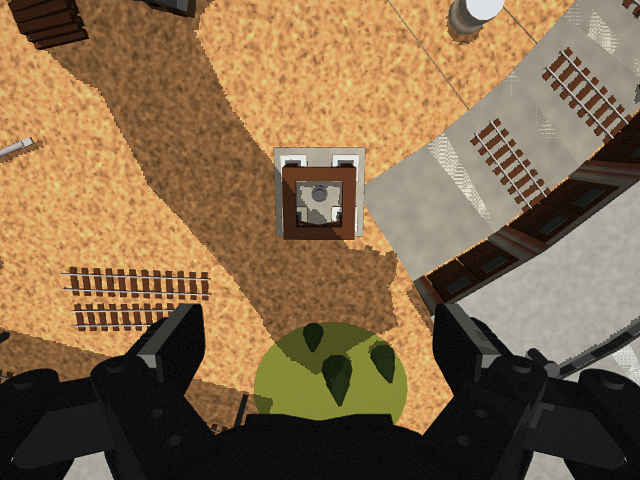

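Call:
move_arm([
  [4.4, 2.1, 0],
  [4.4, 2.1, 0],
  [4.4, 2.1, 0],
  [4.4, 2.1, 0],
  [4.4, 2.1, 0],
  [4.4, 2.1, 0],
  [4.4, 2.1, 0],
  [4.4, 2.1, 0],
], gripper=[1, 1, 1, 1, 1, 1, 1, 1], twist=[0, 0, 0, 0, 0, 0, 0, 0])

```text
clock: 10.9
position: [0.6325, -0.0882, 0.2235]
tool_rot: [-3.141, -0.0, 1.719]
force: [1.3, -1.3, 0.4]
grip_width: 0.0853
finger_force: 0.0
```

Call:
move_arm([
  [4.4, 2.1, 0],
  [4.4, 2.1, 0],
  [0, 0, 0],
  [0, 0, 0],
  [0, 0, 0],
], gripper=[1, 1, 1, 1, 1], twist=[0, 0, 0, 0, 0])

```text
clock: 11.4
position: [0.6606, 0.0015, 0.2235]
tool_rot: [-3.141, 0.001, 1.717]
force: [-0.1, -1.1, 0.9]
grip_width: 0.085
finger_force: 0.0
```

```bash
python3 - <<'E'
from h import *
c,a=quad(load('w6'),[(282,167),(356,167),(355,241),(283,241)],.073)
f=grab('wrist','w7')
hsv=cv2.cvtColor(f['img'],cv2.COLOR_RGB2HSV);im=f['img'].astype(int)
print(proj(f,[.66,.003,.014]))
u,v=proj(f,[.66,.003,.014]).astype(int);print(hsv[v-12:v+13:8,u-12:u+13:8].reshape(-1,3),hsv[v-70,u],hsv[v,u-80])
m=((hsv[...,0]>=21)&(hsv[...,0]<34)&(hsv[...,1]>60)&(hsv[...,2]>90)).astype(np.uint8)
m=cv2.morphologyEx(m,cv2.MORPH_OPEN,np.ones((3,3)));m=cv2.morphologyEx(m,cv2.MORPH_CLOSE,np.ones((7,7)))
n,l,st,ce=cv2.connectedComponentsWithStats(m)
for i in range(1,n):
    if st[i,4]>500:
        k=max(cv2.findContours((l==i).astype(np.uint8),0,2)[0],key=len)
        b=cv2.boxPoints(cv2.minAreaRect(k));print(st[i],b.round(1).tolist());quad(f,b,.014)
E
```

```text
centre [ 0.5149 -0.4441] sides [0.0554 0.0573 0.0568 0.0573] diag 0.08019836908176006 0.08017787994576303 yaw mod90 0.14842358359723054 8.504044920328463
[318.6308 212.4065]
[[ 26 107 203]
 [ 26 110 206]
 [ 20 131 156]
 [ 25 109 202]
 [ 26 106 204]
 [ 20 131 152]
 [ 25 110 201]
 [ 25 109 203]
 [ 24 114 199]
 [ 25 111 205]
 [ 24 108 205]
 [ 25 110 204]
 [ 24 113 205]
 [ 24 109 204]
 [ 24 115 204]
 [ 23 113 204]] [ 18 133 203] [ 19 130 202]
[ 273  163   86   85 4827] [[270.5, 173.39999389648438], [340.6000061035156, 158.3000030517578], [358.3999938964844, 240.89999389648438], [288.29998779296875, 256.0]]
centre [0.6557 0.0062] sides [0.0647 0.0787 0.0685 0.0795] diag 0.10303493604888185 0.10376950209617651 yaw mod90 0.357431627429113 20.479323716180645
[ 336  321   63   61 1510] [[328.3999938964844, 330.79998779296875], [390.1000061035156, 320.1000061035156], [399.0, 371.5], [337.3999938964844, 382.20001220703125]]
centre [ 0.7272 -0.1342] sides [0.0631 0.0602 0.0656 0.0608] diag 0.0878448765476982 0.0887692664874311 yaw mod90 0.3357336060806582 19.23611866912943
```

View pics/w7.png

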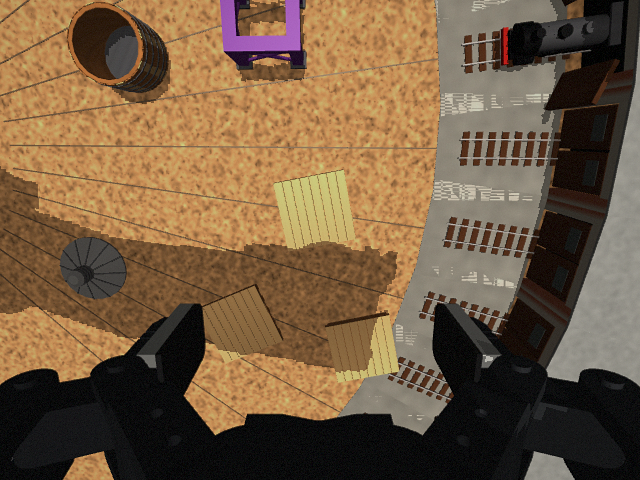

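```bash
python3 - <<'E'
from h import *
f=load('w7');c=f['img'][155:265,258:372]
hsv=cv2.cvtColor(cv2.GaussianBlur(c,(3,3),0),cv2.COLOR_RGB2HSV)
m=((hsv[...,0]>=22)&(hsv[...,1]<125)).astype(np.uint8)
m=cv2.morphologyEx(m,cv2.MORPH_CLOSE,np.ones((5,5)));m=cv2.morphologyEx(m,cv2.MORPH_OPEN,np.ones((15,15)))
k=max(cv2.findContours(m,0,2)[0],key=len);h=cv2.convexHull(k)
q=cv2.approxPolyDP(h,6,True)[:,0]+[258,155];print(q.tolist())
if len(q)==4: quad(f,q,.014)
c,a=quad(f,[(273,184),(344,169),(355.5,237),(289,249)],.014)
plan(*c,z=.0,yaw=a+np.pi/2);plan(*c,z=.0,yaw=a)
E
```

```text
[[343, 172], [351, 238], [288, 245], [276, 183]]
centre [0.6559 0.0045] sides [0.0622 0.0602 0.0594 0.0617] diag 0.08555059356343524 0.08669309094029938 yaw mod90 0.29124924970002863 16.6873527941635
centre [0.6567 0.0043] sides [0.0659 0.0645 0.0643 0.0631] diag 0.09136421874693665 0.09094226968949373 yaw mod90 0.34434042372018425 19.72925299491302
pos [0.6606 0.0012 0.2237] rot [-3.1411  0.0006  1.7168] t 11.45 
 shift first [ 0.3617 -0.3389 22.373 ] then twist -11.362181683968847 | twist first then [ 0.4213 -0.261  22.373 ]
pos [0.6606 0.0012 0.2237] rot [-3.1411  0.0006  1.7168] t 11.45 
 shift first [ 0.3617 -0.3389 22.373 ] then twist 78.63781831603116 | twist first then [-0.261  -0.4213 22.373 ]
```

Call:
move_arm([
  [0, 0, 0],
  [0, 0, 0],
  [0.4, -0.3, 3],
  [0, 0, 5],
  [0, 0, 4],
  [0, 0, 0],
  [0, 0, 0],
], gripper=[1, 1, 1, 1, 1, 1, 1], twist=[-5.6, -5.6, 0, 0, 0, 0, 0])

```text
clock: 12.15
position: [0.657, 0.0044, 0.1048]
tool_rot: [-3.141, 0.0, 1.913]
force: [0.5, 0.2, 0.5]
grip_width: 0.0855
finger_force: 0.0
```

```bash
python3 - <<'E'
from h import *
f=grab('wrist','w8')
u,v=proj(f,[.6562,.0044,.014]).astype(int);print(u,v)
o=(u-100,v-100)
cv2.imwrite('pics/w8c.png',cv2.resize(f['img'][o[1]:o[1]+200,o[0]:o[0]+200,::-1],(600,600),interpolation=2))
c=f['img'];hsv=cv2.cvtColor(cv2.GaussianBlur(c,(3,3),0),cv2.COLOR_RGB2HSV)
m=((hsv[...,0]>=22)&(hsv[...,1]<125)).astype(np.uint8);m[:v-100]=0;m[v+100:]=0;m[:,:u-100]=0;m[:,u+100:]=0
m=cv2.morphologyEx(m,cv2.MORPH_CLOSE,np.ones((7,7)));m=cv2.morphologyEx(m,cv2.MORPH_OPEN,np.ones((25,25)))
k=max(cv2.findContours(m,0,2)[0],key=len);h=cv2.convexHull(k)
q=cv2.approxPolyDP(h,8,True)[:,0];print(q.tolist())
if len(q)==4: quad(f,q,.014)
plan(.6562,.0044,.01,1.915)
E
```

```text
317 248
[[370, 199], [367, 262], [267, 255], [266, 199]]
centre [0.6517 0.0163] sides [0.0404 0.0639 0.0357 0.0635] diag 0.07343642908197957 0.07486222021482485 yaw mod90 0.31597589762871303 18.104085361983014
pos [0.6578 0.0046 0.1059] rot [3.1396 0.0009 1.9129] t 12.2 
 shift first [ 0.0354 -0.1574  9.5929] then twist -0.12104136411436481 | twist first then [ 0.0358 -0.1573  9.5929]
```

View pics/w8c.png

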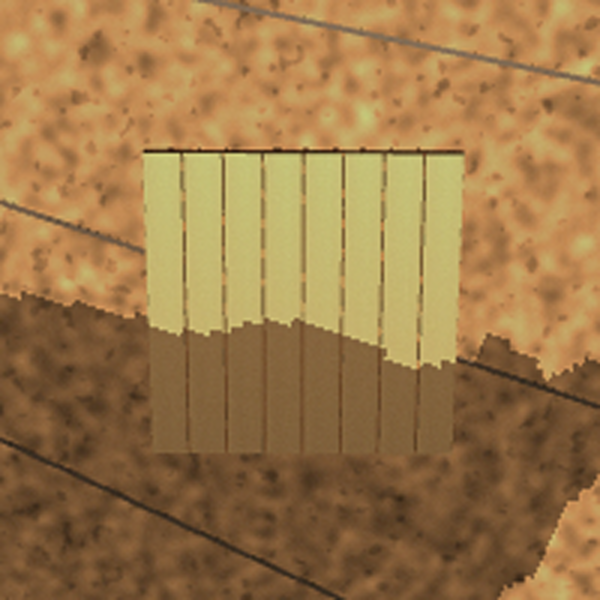

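```bash
python3 - <<'E'
from h import *
c,a=quad(load('w8'),[(143,152),(464,153),(454,453),(152,453)],.014,(217,148),3)
plan(*c,z=.0,yaw=a+np.pi/2)
E
```

```text
centre [0.6564 0.0035] sides [0.0653 0.0658 0.066  0.066 ] diag 0.09304419746683516 0.09309110593666621 yaw mod90 0.3399248151703567 19.47625726102602
pos [0.6578 0.0046 0.1059] rot [3.1396 0.0009 1.9129] t 12.2 
 shift first [-0.0581 -0.1673 10.5929] then twist 0.12411914241226933 | twist first then [-0.0585 -0.1672 10.5929]
```

Call:
move_arm([
  [-0.05, -0.13, 4],
  [0, 0, 4],
  [0, 0, 2],
  [0, 0, 0],
  [0, 0, 0],
  [0, 0, 0],
], gripper=[1, 1, 1, 1, 1, 1], twist=[0, 0, 0, 0, 0, 0])

```text
clock: 12.8
position: [0.6574, 0.0045, 0.0065]
tool_rot: [3.138, 0.001, 1.914]
force: [0.1, 0.4, 1.2]
grip_width: 0.0855
finger_force: 0.0
```

```bash
python3 - <<'E'
from h import *
plan(.6564,.0035,-.005,1.9107)
E
```

```text
pos [0.6574 0.0045 0.0065] rot [3.1382 0.001  1.9139] t 12.8 
 shift first [-0.0619 -0.1239  1.1463] then twist 0.1830827667461385 | twist first then [-0.0623 -0.1237  1.1463]
```

Call:
move_arm([
  [-0.05, -0.1, 0.6],
  [0, 0, 0.5],
  [0, 0, 0],
  [0, 0, 0],
  [0, 0, 0],
  [0, 0, 0],
  [0, 0, 0],
], gripper=[1, 1, 0, 0, 0, 0, 0], twist=[0, 0, 0, 0, 0, 0, 0])

```text
clock: 13.5
position: [0.6561, 0.0037, -0.0061]
tool_rot: [3.139, 0.001, 1.914]
force: [1.6, 0.1, 10.3]
grip_width: 0.065
finger_force: 39.5
```

Call:
move_arm([
  [0, 0, -1],
  [0, 0, -2],
  [0, 0, -4],
  [0, 0, -5],
  [0, 0, -5],
  [0, 0, -1],
  [0, 0, 0],
  [-2.2, -1, 0],
], gripper=[0, 0, 0, 0, 0, 0, 0, 0], twist=[0, 0, 0, 0, 0, 5.5, 5.5, 0])

```text
clock: 14.3
position: [0.6489, -0.0161, 0.1737]
tool_rot: [3.14, -0.002, 1.723]
force: [-1.3, -0.1, -0.9]
grip_width: 0.0649
finger_force: 33.9
```

Call:
move_arm([
  [-4, -2, 0],
  [-4.2, -2.1, 0],
  [-4.2, -2.1, 0],
  [-4.2, -2.1, 0],
  [-4.2, -2.1, 0],
  [-4.2, -2.1, 0],
  [-4.2, -2.1, 0],
  [-4.2, -2.1, 0],
], gripper=[0, 0, 0, 0, 0, 0, 0, 0], twist=[0, 0, 0, 0, 0, 0, 0, 0])

```text
clock: 15.1
position: [0.5327, -0.3764, 0.1735]
tool_rot: [3.141, -0.0, 1.722]
force: [1.6, 0.8, -0.3]
grip_width: 0.0651
finger_force: 33.9
```

Call:
move_arm([
  [-4, -2, 0],
  [-2.4, -1.1, 0],
  [0, 0, 0],
  [0, 0, 0],
  [0, 0, 0],
], gripper=[0, 0, 0, 0, 0], twist=[0, 0, 0, 0, 0])

```text
clock: 15.6
position: [0.5133, -0.4415, 0.173]
tool_rot: [3.141, -0.001, 1.723]
force: [0.2, 0.7, 0.2]
grip_width: 0.065
finger_force: 33.9
```

```bash
python3 - <<'E'
from h import *
plan(.515,-.4441,.067,1.72);grab('wrist','w9');grab('side','s9')
E
```

```text
pos [ 0.5133 -0.4415  0.173 ] rot [ 3.1412 -0.0006  1.7234] t 15.6 
 shift first [-0.285   0.1272 10.5981] then twist 0.19497364902159214 | twist first then [-0.2846  0.1282 10.5981]
```

View pics/w9.png

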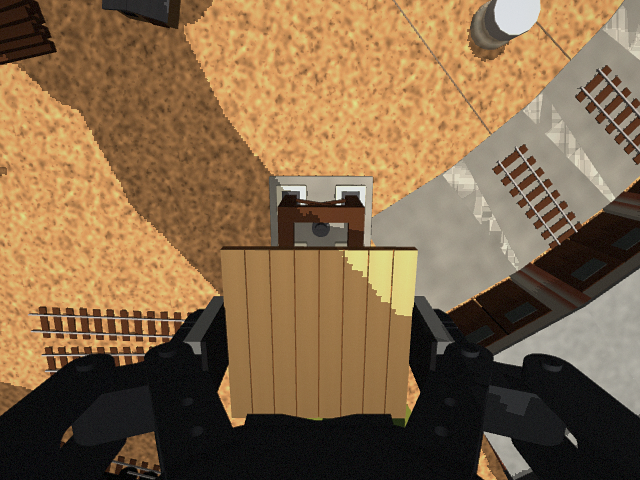

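```bash
python3 - <<'E'
from h import *
w=load('w9');s=monitor.observe();R=Ro.from_euler('xyz',s['tool_rot']).as_matrix();p=s['position']
for u,v in[(221,249),(417,249)]: print('tool frame',R.T@(ray(w,u,v,p[2]+.020)-p))
for u,v in[(279,207),(364,207)]: print('trestle far corners',R.T@(ray(w,u,v,.073)-p))
E
```

```text
tool frame [ 0.0319 -0.0329 -0.02  ]
tool frame [ 0.0319  0.0322 -0.02  ]
trestle far corners [ 0.0256 -0.0257  0.1   ]
trestle far corners [0.0255 0.0286 0.1   ]
```

Call:
move_arm([
  [-0.16, 0.14, 3],
  [0, 0, 4],
  [0, 0, 2.5],
  [0, 0, 0.5],
  [0, 0, 0],
  [0, 0, 0],
], gripper=[0, 0, 0, 0, 0, 0], twist=[0.2, 0, 0, 0, 0, 0])

```text
clock: 16.3
position: [0.5151, -0.4445, 0.0745]
tool_rot: [3.14, 0.001, 1.719]
force: [1.0, 0.1, 0.3]
grip_width: 0.0651
finger_force: 33.9
```

```bash
python3 - <<'E'
from h import *
plan(.515,-.4441,.067,1.72);grab('side','s10');plan(.515,-.4441,.067,1.72)
print(monitor.observe()['force'])
E
```

```text
pos [ 0.5151 -0.4445  0.0745] rot [3.1403 0.0014 1.7189] t 16.3 
 shift first [ 0.0362 -0.0006  0.7453] then twist -0.060225031511837036 | twist first then [ 0.0362 -0.0005  0.7453]
pos [ 0.5151 -0.4446  0.0746] rot [3.14   0.0017 1.7189] t 16.35 
 shift first [ 0.0488 -0.0015  0.7613] then twist -0.06582566692304434 | twist first then [ 0.0488 -0.0015  0.7613]
[-0.4244  0.113  -1.0023]
```

Want TCP x offset of about +0.1 cm for in-hand offset; then lower to contact.

Call:
move_arm([
  [0.1, 0, 0.3],
  [0, 0, 0.2],
  [0, 0, 0.1],
  [0, 0, 0.1],
  [0, 0, 0],
  [0, 0, 0],
], gripper=[0, 0, 0, 0, 0, 0], twist=[0, 0, 0, 0, 0, 0])

```text
clock: 16.95
position: [0.5142, -0.4432, 0.0666]
tool_rot: [3.141, 0.0, 1.719]
force: [-3.2, 3.4, 10.3]
grip_width: 0.0651
finger_force: 34.9
```

Call:
move_arm([
  [0, 0, -0.05],
  [0, 0, 0],
  [0, 0, 0],
  [0, 0, 0],
  [0, 0, -1],
  [0, 0, -4],
  [0, 0, -5],
  [0, 0, -5],
], gripper=[1, 1, 1, 1, 1, 1, 1, 1], twist=[0, 0, 0, 0, 0, 0, 0, 0])

```text
clock: 17.75
position: [0.5137, -0.443, 0.2186]
tool_rot: [-3.141, -0.0, 1.718]
force: [0.8, -0.2, 0.2]
grip_width: 0.0856
finger_force: 0.0
```

Call:
move_arm([
  [-2, 0, -3],
  [0, 0, 0],
  [0, 0, 0],
  [0, 0, 0],
  [0, 0, 0],
], gripper=[1, 1, 1, 1, 1], twist=[0, 0, 0, 0, 0])

```text
clock: 18.25
position: [0.5169, -0.4622, 0.2454]
tool_rot: [-3.141, -0.001, 1.719]
force: [0.3, 0.8, -0.1]
grip_width: 0.0853
finger_force: 0.0
```

```bash
python3 - <<'E'
from h import *
f=grab('wrist','w10')
c=f['img'];hsv=cv2.cvtColor(cv2.GaussianBlur(c,(3,3),0),cv2.COLOR_RGB2HSV)
u,v=proj(f,[.515,-.4441,.087]).astype(int);print(u,v)
print('row hue',hsv[v,u-80:u+81:8,0],hsv[v,u-80:u+81:8,1]);print('col',hsv[v-80:v+81:8,u,0],hsv[v-80:v+81:8,u,1])
im=np.hstack([c[v-100:v+100,u-130:u+130]])
cv2.imwrite('pics/w10c.png',cv2.resize(im[:,:,::-1],(780,600),interpolation=2))
plan(.4866,.109,.25,1.72)
t=load('w7')
E
```

```text
320 203
row hue [14 15 15 14 15 17 16 17 26 25 22 24 26 26 25 23 20 21 21 19 22] [146 147 144 144 147 134 141 135 105 107 119 113 107 107 110  99  37  37
  37  38  36]
col [15 15 16 16 20 25 26 25 24 24 22 23 16 16 16 16 14 15 15 15 15] [143 143 140 114  37 110 108 110 111 114 119 115 140 139 138 139 143 146
 144 140 145]
pos [ 0.5169 -0.4623  0.2454] rot [-3.1406 -0.0012  1.7189] t 18.3 
 shift first [56.9525  5.4331 -0.4554] then twist -0.06079975100174451 | twist first then [56.9467  5.4935 -0.4554]
```

View pics/w10c.png

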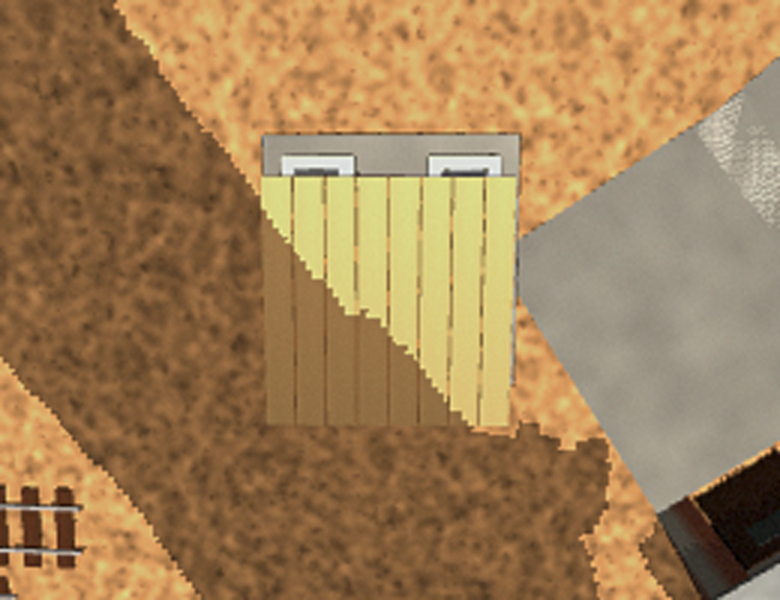

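Call:
move_arm([
  [4.7, 0.45, 0],
  [4.8, 0.45, 0],
  [4.8, 0.45, 0],
  [4.8, 0.45, 0],
  [4.8, 0.45, 0],
  [4.8, 0.45, 0],
  [4.8, 0.45, 0],
  [4.8, 0.45, 0],
], gripper=[1, 1, 1, 1, 1, 1, 1, 1], twist=[0, 0, 0, 0, 0, 0, 0, 0])

```text
clock: 19.1
position: [0.4956, -0.0767, 0.2461]
tool_rot: [-3.141, -0.0, 1.719]
force: [0.6, 0.4, 0.3]
grip_width: 0.085
finger_force: 0.0
```

Call:
move_arm([
  [4.8, 0.45, 0],
  [4.8, 0.45, 0],
  [4.8, 0.45, 0],
  [4.2, 0.45, 0],
  [0, 0, 0],
  [0, 0, 0],
  [0, 0, 0],
], gripper=[1, 1, 1, 1, 1, 1, 1], twist=[0, 0, 0, 0, 0, 0, 0])

```text
clock: 19.8
position: [0.4866, 0.1069, 0.2461]
tool_rot: [-3.141, 0.0, 1.718]
force: [-0.5, -0.1, -0.3]
grip_width: 0.0851
finger_force: 0.0
```

```bash
python3 - <<'E'
from h import *
quad(load('w10'),[(261,177),(517,177),(512,427),(265,426)],.087,(190,103),3)
print('tank w7',ray(load('w7'),104,42,.05))
f=grab('wrist','w11');plan(.4866,.109)
u,v=proj(f,[.4866,.109,.05]).astype(int);print(u,v)
cv2.imwrite('pics/w11c.png',cv2.resize(f['img'][v-75:v+75,u-100:u+100,::-1],(800,600),interpolation=2))
E
```

```text
centre [ 0.5143 -0.4446] sides [0.0656 0.0664 0.067  0.0661] diag 0.09370980403396988 0.09365168269315385 yaw mod90 0.14648504447021715 8.39297480992962
tank w7 [0.4816 0.1138 0.05  ]
pos [0.4867 0.1067 0.2462] rot [-3.1413  0.0004  1.717 ] t 19.85 
 shift first [0.2272 0.0223 0.    ] then twist 0 | twist first then [0.2272 0.0223 0.    ]
319 214
```

View pics/w11c.png

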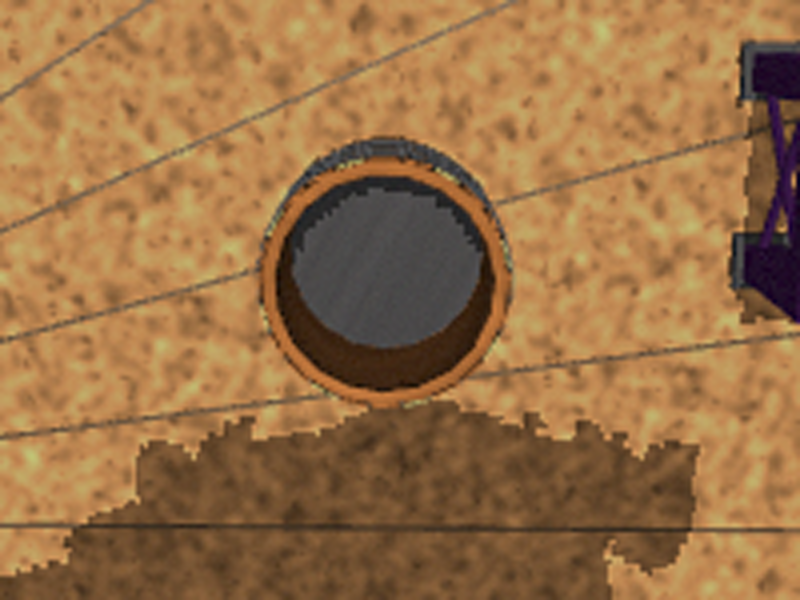

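```bash
python3 - <<'E'
from h import *
f=load('w11')
P=[ray(f,(u+.5)/4-.5+219,(v+.5)/4-.5+139,.05) for u,v in[(261,282),(511,282),(386,157),(386,407)]]
P=np.array(P);print(np.linalg.norm(P[0]-P[1]),np.linalg.norm(P[2]-P[3]),P.mean(0))
plan(*P.mean(0)[:2],z=.014)
E
```

```text
0.05581496660908198 0.056464820248617265 [0.4822 0.1131 0.05  ]
pos [0.4867 0.1067 0.2462] rot [-3.1413  0.0004  1.717 ] t 19.85 
 shift first [ 0.7006 -0.3506 23.2205] then twist 0 | twist first then [ 0.7006 -0.3506 23.2205]
```

Call:
move_arm([
  [0.7, -0.35, 2],
  [0, 0, 5],
  [0, 0, 5],
  [0, 0, 3],
  [0, 0, 0],
  [0, 0, 0],
  [0, 0, 0],
], gripper=[1, 1, 1, 1, 1, 1, 1], twist=[0, 0, 0, 0, 0, 0, 0])

```text
clock: 20.55
position: [0.4833, 0.1141, 0.0981]
tool_rot: [3.139, -0.0, 1.718]
force: [1.3, -0.1, -0.8]
grip_width: 0.0853
finger_force: 0.0
```

```bash
python3 - <<'E'
from h import *
f=grab('wrist','w12');plan(.4822,.1131,.014)
hsv=cv2.cvtColor(f['img'],cv2.COLOR_RGB2HSV).astype(int)
u,v=proj(f,[.4822,.1131,.05]);print(u,v)
# dark mouth (low value) blob: inner rim at z=.05, 49 mm
m=((hsv[...,2]<130)&((hsv[...,1]<110)|(hsv[...,2]<75))).astype(np.uint8)
m=cv2.morphologyEx(m,cv2.MORPH_OPEN,np.ones((5,5)))
n,l,st,ce=cv2.connectedComponentsWithStats(m);i=l[int(v),int(u)];print(st[i],ce[i])
x,y,w,h=st[i,:4]
P=np.array([ray(f,*q,.05) for q in[(x,y+h/2),(x+w,y+h/2),(x+w/2,y),(x+w/2,y+h)]])
print(np.linalg.norm(P[0]-P[1]),np.linalg.norm(P[2]-P[3]),P[:2].mean(0),P[2:].mean(0))
E
```

```text
pos [0.4833 0.1143 0.0981] rot [ 3.1389 -0.0006  1.7181] t 20.6 
 shift first [-0.1024 -0.1228  8.4076] then twist 0 | twist first then [-0.1024 -0.1228  8.4076]
316.73145932155467 273.32010565519766
[ 270  230   93   87 6345] [315.9464 272.7516]
0.04890562445759982 0.04846709054529601 [0.4821 0.113  0.05  ] [0.4822 0.1122 0.05  ]
```

Call:
move_arm([
  [-0.13, -0.1, 3],
  [0, 0, 3],
  [0, 0, 2.4],
  [0, 0, 0],
  [0, 0, 0],
  [0, 0, 0],
  [0, 0, 0],
  [0, 0, 0],
], gripper=[1, 1, 1, 1, 0, 0, 0, 0], twist=[0, 0, 0, 0, 0, 0, 0, 0])

```text
clock: 21.4
position: [0.4823, 0.1131, 0.0142]
tool_rot: [3.139, -0.0, 1.718]
force: [-2.2, -1.9, 14.4]
grip_width: 0.0559
finger_force: 28.9
```

Call:
move_arm([
  [0, 0, 0],
  [0, 0, 0],
  [0, 0, 0],
], gripper=[0, 0, 0], twist=[0, 0, 0])

```text
clock: 21.7
position: [0.4824, 0.1131, 0.0142]
tool_rot: [3.139, -0.001, 1.718]
force: [-2.6, -0.4, 14.6]
grip_width: 0.0562
finger_force: 28.9
```

Call:
move_arm([
  [0, 0, -1],
  [0, 0, -3],
  [0, 0, -5],
  [0, 0, -5],
  [0, 0, -5],
  [0, 0, -3],
  [-2, -0.2, 0],
  [-4, -0.36, 0],
], gripper=[0, 0, 0, 0, 0, 0, 0, 0], twist=[0, 0, 0, 0, 0, 0, 0, 0])

```text
clock: 22.5
position: [0.485, 0.0544, 0.2347]
tool_rot: [3.138, -0.002, 1.723]
force: [0.7, -0.0, -0.7]
grip_width: 0.0559
finger_force: 32.5
```

Call:
move_arm([
  [-4.7, -0.42, 0],
  [-4.7, -0.42, 0],
  [-4.7, -0.42, 0],
  [-4.7, -0.42, 0],
  [-4.7, -0.42, 0],
  [-4.7, -0.42, 0],
  [-4.7, -0.42, 0],
  [-4.7, -0.42, 0],
], gripper=[0, 0, 0, 0, 0, 0, 0, 0], twist=[0, 0, 0, 0, 0, 0, 0, 0])

```text
clock: 23.3
position: [0.5065, -0.326, 0.234]
tool_rot: [3.14, 0.0, 1.719]
force: [1.5, 0.2, -0.9]
grip_width: 0.056
finger_force: 32.5
```

Call:
move_arm([
  [-4.7, -0.42, 0],
  [-4.6, -0.42, 0],
  [-2.7, -0.2, 0],
  [0, 0, 0],
  [0, 0, 0],
  [0, 0, 0],
  [0, 0, 0],
], gripper=[0, 0, 0, 0, 0, 0, 0], twist=[0, 0, 0, 0, 0, 0, 0])

```text
clock: 24.0
position: [0.5147, -0.4433, 0.233]
tool_rot: [3.141, -0.0, 1.72]
force: [-0.8, 1.0, -0.7]
grip_width: 0.0558
finger_force: 32.5
```

```bash
python3 - <<'E'
from h import *
plan(.5143,-.4446,.1012,1.718)
f=grab('wrist','w13');s=monitor.observe();R=Ro.from_euler('xyz',s['tool_rot']).as_matrix();p=s['position']
hsv=cv2.cvtColor(f['img'],cv2.COLOR_RGB2HSV).astype(int)
u,v=proj(f,p+R@[0,0,-.036]);print(u,v)
m=((hsv[...,2]<130)&((hsv[...,1]<110)|(hsv[...,2]<75))).astype(np.uint8)
m=cv2.morphologyEx(m,cv2.MORPH_OPEN,np.ones((5,5)))
n,l,st,ce=cv2.connectedComponentsWithStats(m);i=l[int(v)-10,int(u)];print(st[i],ce[i])
x,y,w,h=st[i,:4]
P=np.array([R.T@(ray(f,*q,p[2]+.036)-p) for q in[(x,y+h/2),(x+w,y+h/2),(x+w/2,y),(x+w/2,y+h)]])
print(P)
E
```

```text
pos [ 0.5147 -0.4433  0.233 ] rot [ 3.1409 -0.      1.72  ] t 24.0 
 shift first [-0.1228 -0.0564 13.1844] then twist 0.11304743998967098 | twist first then [-0.1229 -0.0562 13.1844]
319.7342802786691 361.0273833318696
[    0   102   640   378 93975] [349.5173 380.5421]
[[ 0.0236 -0.0951 -0.0361]
 [ 0.0235  0.0954 -0.0359]
 [ 0.0765 -0.     -0.036 ]
 [-0.0465  0.0001 -0.036 ]]
```

Call:
move_arm([
  [-0.1, -0.05, 3],
  [0, 0, 4],
  [0, 0, 3.5],
  [0, 0, 1.6],
  [0, 0, 0.5],
  [0, 0, 0],
  [0, 0, 0],
], gripper=[0, 0, 0, 0, 0, 0, 0], twist=[0, 0, 0, 0, 0, 0, 0])

```text
clock: 24.75
position: [0.5145, -0.4461, 0.1081]
tool_rot: [3.14, 0.002, 1.719]
force: [-0.3, -0.7, -0.9]
grip_width: 0.0561
finger_force: 32.5
```

```bash
python3 - <<'E'
from h import *
plan(.5143,-.4446,.1012,1.718);grab('side','s14');plan(.5143,-.4446,.1012,1.718);print(monitor.observe()['force'])
E
```

```text
pos [ 0.5145 -0.4461  0.1081] rot [3.1401 0.0016 1.7186] t 24.75 
 shift first [ 0.1486 -0.0022  0.6861] then twist 0.03483883922085902 | twist first then [ 0.1486 -0.0023  0.6861]
pos [ 0.5145 -0.446   0.108 ] rot [3.14   0.0016 1.7187] t 24.8 
 shift first [ 0.1433 -0.0025  0.6841] then twist 0.037859078333351906 | twist first then [ 0.1433 -0.0026  0.6841]
[-0.3628  0.0749 -0.3239]
```

Call:
move_arm([
  [0.13, 0, 0.2],
  [0, 0, 0.2],
  [0, 0, 0.1],
  [0, 0, 0.1],
  [0, 0, 0.1],
  [0, 0, 0],
  [0, 0, 0],
], gripper=[0, 0, 0, 0, 0, 0, 0], twist=[0, 0, 0, 0, 0, 0, 0])

```text
clock: 25.5
position: [0.514, -0.4447, 0.1012]
tool_rot: [3.14, 0.001, 1.718]
force: [-6.9, 5.4, 25.2]
grip_width: 0.0562
finger_force: 34.5
```

Call:
move_arm([
  [0, 0, -0.1],
  [0, 0, 0],
], gripper=[0, 0], twist=[0, 0])

```text
clock: 25.7
position: [0.5139, -0.4444, 0.1014]
tool_rot: [3.141, 0.0, 1.719]
force: [-3.5, 3.4, 11.7]
grip_width: 0.0557
finger_force: 33.6
```

Call:
move_arm([
  [0, 0, 0],
  [0, 0, 0],
  [0, 0, 0],
  [0, 0, 0],
  [0, 0, -1],
  [0, 0, -4],
  [0, 0, -5],
  [0, 0, -5],
], gripper=[1, 1, 1, 1, 1, 1, 1, 1], twist=[0, 0, 0, 0, 0, 0, 0, 0])

```text
clock: 26.5
position: [0.5133, -0.4441, 0.2527]
tool_rot: [-3.141, 0.0, 1.718]
force: [1.0, 0.7, 0.4]
grip_width: 0.0853
finger_force: 0.0
```

Call:
move_arm([
  [-2, 0, -3],
  [0, 0, 0],
  [0, 0, 0],
  [0, 0, 0],
  [0, 0, 0],
], gripper=[1, 1, 1, 1, 1], twist=[0, 0, 0, 0, 0])

```text
clock: 27.0
position: [0.5165, -0.4633, 0.2794]
tool_rot: [-3.141, -0.001, 1.719]
force: [-0.4, 0.7, 0.0]
grip_width: 0.085
finger_force: 0.0
```

```bash
cat >> h.py <<'E'
def mouth(f,c0,z):
    """fit the tank's rim: predicted outer (57) and mouth (49) circles slid for the best edge strength"""
    g=cv2.GaussianBlur(f['img'].astype(np.float32),(0,0),1.2)
    t=np.linspace(0,2*np.pi,90,endpoint=False)
    def val(cx,cy,r): 
        q=np.array([proj(f,[cx+r*np.cos(a),cy+r*np.sin(a),z]) for a in t],np.float32)
        return cv2.remap(g,q[:,0].copy(),q[:,1].copy(),1)[:,0]
    best=[]
    for dx in np.arange(-.01,.0101,.001):
        for dy in np.arange(-.01,.0101,.001):
            x,y=c0[0]+dx,c0[1]+dy
            # mouth edge: rim (26.5) against inside (22.5)
            d=(val(x,y,.0263)-val(x,y,.0227))[:,:]
            best.append((np.median(np.abs(d).sum(1))+np.mean(np.abs(d).sum(1)),x,y))
    best.sort(reverse=True);print(best[:4]);return best[0][1:]
E
python3 - <<'E'
from h import *
f=grab('wrist','w15');print(monitor.observe()['position'])
mouth(load('w12'),(.484,.110),.05)  # known .4822 .1127
mouth(f,(.5143,-.4446),.137)
E
```

```text
[ 0.5165 -0.4634  0.2795]
[(np.float32(300.0105), np.float64(0.482), np.float64(0.11199999999999999)), (np.float32(299.3549), np.float64(0.482), np.float64(0.11299999999999999)), (np.float32(277.3847), np.float64(0.481), np.float64(0.11199999999999999)), (np.float32(271.37534), np.float64(0.481), np.float64(0.11299999999999999))]
[(np.float32(363.99564), np.float64(0.5133), np.float64(-0.4446)), (np.float32(344.15002), np.float64(0.5133), np.float64(-0.4456)), (np.float32(330.1823), np.float64(0.5143), np.float64(-0.4446)), (np.float32(306.3266), np.float64(0.5143), np.float64(-0.4456))]
```

Call:
move_arm([
  [4.7, 0, 0],
  [4.7, 0, 0],
  [4.7, 0, 0],
  [4.7, 0, 0],
  [4.7, 0, 0],
  [4.7, 0, 0],
  [4.7, 0, 0],
  [4.7, 0, 0],
], gripper=[1, 1, 1, 1, 1, 1, 1, 1], twist=[0, 0, 0, 0, 0, 0, 0, 0])

```text
clock: 27.85
position: [0.4604, -0.0901, 0.2802]
tool_rot: [-3.141, -0.0, 1.719]
force: [1.7, 1.0, 0.5]
grip_width: 0.0854
finger_force: 0.0
```

Call:
move_arm([
  [0, 0, 3.5],
  [0, 0, 3.5],
  [0, 0, 0],
  [0, 0, 0],
  [0, 0, 0],
], gripper=[1, 1, 1, 1, 1], twist=[0, 0, 0, 0, 0])

```text
clock: 28.35
position: [0.4619, -0.0924, 0.2117]
tool_rot: [3.14, 0.0, 1.718]
force: [0.4, -0.0, -0.1]
grip_width: 0.0854
finger_force: 0.0
```

```bash
cat >> h.py <<'E'
def roof(f,p0):
    hsv=cv2.cvtColor(cv2.GaussianBlur(f['img'],(3,3),0),cv2.COLOR_RGB2HSV)
    m=(hsv[...,1]<90).astype(np.uint8);m=cv2.morphologyEx(m,cv2.MORPH_CLOSE,np.ones((7,7)));m=cv2.morphologyEx(m,cv2.MORPH_OPEN,np.ones((7,7)))
    n,l,st,ce=cv2.connectedComponentsWithStats(m);u,v=proj(f,p0).astype(int);i=l[v,u];print(u,v,st[i],ce[i])
    k=max(cv2.findContours((l==i).astype(np.uint8),0,1)[0],key=len)[:,0].astype(float)
    P=np.array([ray(f,*q,.010)[:2] for q in k])
    A=np.c_[2*P,np.ones(len(P))];s=np.linalg.lstsq(A,(P**2).sum(1),rcond=None)[0]
    r=np.sqrt(s[2]+s[0]**2+s[1]**2);print('centre',s[:2],'diam',2*r,'resid',np.std(np.linalg.norm(P-s[:2],axis=1)));return s[:2]
E
python3 - <<'E'
from h import *
f=grab('wrist','w16')
c=roof(f,[.457,-.09,.02]);plan(*c,z=.025)
print('apex w7',ray(load('w7'),86,272,.041))
E
```

```text
313 214 [ 271  171   70   69 3810] [305.2241 205.1698]
centre [ 0.4487 -0.0853] diam 0.06252776933657411 resid 0.0002581390992874061
pos [ 0.462  -0.0924  0.2117] rot [3.1397 0.0004 1.718 ] t 28.4 
 shift first [ 0.9006 -1.207  18.6708] then twist 0 | twist first then [ 0.9006 -1.207  18.6708]
apex w7 [ 0.4608 -0.0761  0.041 ]
```

```bash
python3 - <<'E'
from h import *
w=load('w7');print(proj(w,[.4487,-.0853,.041]),proj(w,[.4487,-.0853,.01]))
f=load('w16');print(proj(f,[.4487,-.0853,.041]),proj(f,[.4487,-.0853,.01]))
hsv=cv2.cvtColor(f['img'],cv2.COLOR_RGB2HSV);print(hsv[180:236:4,274:340:5,2])
E
```

```text
[ 72.5486 279.6726] [ 92.1441 268.5212]
[304.0569 212.2397] [305.2343 205.9955]
[[192 169 119 118  75 119 118 121 118 118  79 128 173 180]
 [165 115 119 117  59 118 121 122 120 118 120 116 164 195]
 [159  72 121 118 118 117 120 120 114  78 117 116 111 192]
 [114 116  72 116 118 121 121 119 119 118 116 116 117 193]
 [118 116 117  71 115  82 121 118  77 114 118  79 115 109]
 [112 114 115 118  70 124  52 106 118 119  68 113 112 114]
 [110  72  89 115 116  98 108 115  82 118 112 113 112 113]
 [112 115 116 113  84 105 138 106  68 114 115 116 112 113]
 [112 111 112 113  60 130 136 126  66 111 111 114 113 114]
 [111 113  81 114 111  93 137  90 105 113 110 111 112 167]
 [ 78 111 113 110 111 110  91 121 109 109  88 107 111 193]
 [170 112 111 111 109 109  87 107 110 109 109  70 112 193]
 [192 146 109  68 108 105 112 108  83 111 112 108 192 174]
 [184 192 104 109 109 105 110 107 109 107 108 194 182 193]]
```

Call:
move_arm([
  [0.9, -1.2, 0],
  [0, 0, 5],
  [0, 0, 4],
  [0, 0, 0],
  [0, 0, 0],
  [0, 0, 0],
], gripper=[1, 1, 1, 1, 1, 1], twist=[0, 0, 0, 0, 0, 0])

```text
clock: 29.0
position: [0.4493, -0.0852, 0.1224]
tool_rot: [3.139, 0.0, 1.718]
force: [0.6, 0.4, 0.0]
grip_width: 0.0854
finger_force: 0.0
```

```bash
python3 - <<'E'
from h import *
f=grab('wrist','w17')
c=roof(f,[.4487,-.0853,.01]);plan(*c,z=.025)
E
```

```text
317 240 [ 272  195   92   89 6488] [317.5515 239.193 ]
centre [ 0.4486 -0.0853] diam 0.06282496227767641 resid 0.00020124631775304193
pos [ 0.4493 -0.0851  0.1223] rot [3.1385 0.0005 1.7184] t 29.05 
 shift first [-0.0065 -0.0687  9.7327] then twist 0 | twist first then [-0.0065 -0.0687  9.7327]
```

Call:
move_arm([
  [0, -0.07, 4],
  [0, 0, 4],
  [0, 0, 1.7],
  [0, 0, 0],
  [0, 0, 0],
  [0, 0, 0],
  [0, 0, 0],
  [0, 0, 0],
], gripper=[1, 1, 1, 1, 1, 0, 0, 0], twist=[0, 0, 0, 0, 0, 0, 0, 0])

```text
clock: 29.85
position: [0.4479, -0.085, 0.0241]
tool_rot: [3.14, 0.0, 1.719]
force: [-0.4, -0.2, 1.0]
grip_width: 0.0437
finger_force: 0.0
```

Call:
move_arm([
  [0, 0, 0],
  [0, 0, 0],
  [0, 0, 0],
  [0, 0, 0],
  [0, 0, 0],
  [0, 0, 0],
  [0, 0, 0],
  [0, 0, 0],
], gripper=[0, 0, 0, 0, 0, 0, 0, 0], twist=[0, 0, 0, 0, 0, 0, 0, 0])

```text
clock: 30.65
position: [0.4476, -0.0851, 0.0234]
tool_rot: [3.141, 0.0, 1.719]
force: [0.1, 0.3, 5.6]
grip_width: 0.0148
finger_force: 30.0
```

Call:
move_arm([
  [0, 0, -1],
  [0, 0, -3],
  [0, 0, -5],
  [0, 0, -5],
  [0, 0, -5],
  [0, 0, -4],
  [-2, 0.06, 0],
  [-3.6, 0.14, 0],
], gripper=[0, 0, 0, 0, 0, 0, 0, 0], twist=[0, 0, 0, 0, 0, 0, 0, 0])

```text
clock: 31.45
position: [0.458, -0.139, 0.2552]
tool_rot: [3.139, -0.001, 1.722]
force: [0.8, 0.3, -0.6]
grip_width: 0.0146
finger_force: 29.5
```

Call:
move_arm([
  [-4.5, 0.16, 0],
  [-4.5, 0.16, 0],
  [-4.5, 0.16, 0],
  [-4.5, 0.16, 0],
  [-4.5, 0.16, 0],
  [-4.5, 0.16, 0],
  [-3.2, 0.1, 0],
  [0, 0, 0],
], gripper=[0, 0, 0, 0, 0, 0, 0, 0], twist=[0, 0, 0, 0, 0, 0, 0, 0])

```text
clock: 32.25
position: [0.511, -0.4413, 0.2531]
tool_rot: [-3.14, 0.001, 1.714]
force: [-0.6, 0.5, -0.7]
grip_width: 0.014
finger_force: 29.5
```

Call:
move_arm([
  [0, 0, 0],
  [0, 0, 0],
  [0, 0, 0],
], gripper=[0, 0, 0], twist=[0, 0, 0])

```text
clock: 32.55
position: [0.5128, -0.4361, 0.2538]
tool_rot: [3.141, -0.0, 1.72]
force: [0.1, -0.0, -0.4]
grip_width: 0.0145
finger_force: 29.5
```

```bash
python3 - <<'E'
from h import *
f=grab('wrist','w18');s=monitor.observe();p=s['position'];R=Ro.from_euler('xyz',s['tool_rot']).as_matrix()
plan(.5137,-.4448,.154,1.718)
# eaves in tool frame: far half visible; grey region limited to predicted ring
z=p[2]-.0134
hsv=cv2.cvtColor(cv2.GaussianBlur(f['img'],(3,3),0),cv2.COLOR_RGB2HSV).astype(int)
# radial profiles: saturation along rays outward from TCP axis
for a in np.radians([-60,-45,-30,-15,0,15,30,45,60]):
    row=[]
    for r in np.arange(.024,.041,.0005):
        q=p+R@[r*np.cos(a),r*np.sin(a),0];q[2]=z;u,v=proj(f,q);row.append(f['img'][int(round(v)),int(round(u))].astype(int))
    row=np.array(row);d=np.abs(np.diff(row,axis=0)).sum(1);k=np.argsort(d)[::-1][:3];print(round(np.degrees(a)),[(round(.02425+.0005*j,4),int(d[j])) for j in k], row[0],row[-1])
E
```

```text
pos [ 0.5129 -0.4363  0.2538] rot [ 3.1412 -0.0001  1.7198] t 32.6 
 shift first [-0.8568 -0.0442  9.9769] then twist 0.10182739918741482 | twist first then [-0.8569 -0.0427  9.9769]
-60 [(np.float64(0.0318), 81), (np.float64(0.0402), 42), (np.float64(0.0368), 37)] [87 84 82] [142 101  60]
-45 [(np.float64(0.0318), 80), (np.float64(0.0378), 42), (np.float64(0.0363), 42)] [88 85 81] [154 110  67]
-30 [(np.float64(0.0318), 92), (np.float64(0.0328), 89), (np.float64(0.0332), 89)] [89 86 82] [128  92  57]
-15 [(np.float64(0.0402), 106), (np.float64(0.0312), 93), (np.float64(0.0348), 76)] [89 85 82] [112  90  62]
0 [(np.float64(0.0368), 208), (np.float64(0.0388), 202), (np.float64(0.0402), 132)] [88 85 82] [101 102 101]
15 [(np.float64(0.0398), 301), (np.float64(0.0312), 284), (np.float64(0.0338), 278)] [90 85 83] [236 231 148]
30 [(np.float64(0.0318), 156), (np.float64(0.0332), 145), (np.float64(0.0328), 90)] [158 153 146] [172 167 149]
45 [(np.float64(0.0312), 185), (np.float64(0.0308), 84), (np.float64(0.0328), 69)] [153 148 142] [173 165 147]
60 [(np.float64(0.0312), 173), (np.float64(0.0328), 95), (np.float64(0.0322), 37)] [151 145 140] [178 172 153]
```

Call:
move_arm([
  [-0.85, -0.04, 0],
  [0, 0, 3],
  [0, 0, 3.5],
  [0, 0, 1.2],
  [0, 0, 0],
  [0, 0, 0],
  [0, 0, 0],
], gripper=[0, 0, 0, 0, 0, 0, 0], twist=[0, 0, 0, 0, 0, 0, 0])

```text
clock: 33.3
position: [0.514, -0.4464, 0.1781]
tool_rot: [3.14, 0.002, 1.719]
force: [0.4, 0.0, -1.1]
grip_width: 0.0144
finger_force: 29.5
```

```bash
python3 - <<'E'
from h import *
plan(.5137,-.4448,.1524,1.718);grab('side','s19');plan(.5137,-.4448,.1524,1.718)
E
```

```text
pos [ 0.514  -0.4464  0.1781] rot [3.14   0.0017 1.7185] t 33.3 
 shift first [ 0.1643 -0.0013  2.5675] then twist 0.031109492856266564 | twist first then [ 0.1643 -0.0013  2.5675]
pos [ 0.5139 -0.4463  0.1779] rot [3.1401 0.0015 1.7186] t 33.35 
 shift first [0.1491 0.0004 2.552 ] then twist 0.03533059771261349 | twist first then [0.1491 0.0003 2.552 ]
```

Call:
move_arm([
  [0.15, 0, 0.4],
  [0, 0, 0.4],
  [0, 0, 0.4],
  [0, 0, 0.4],
  [0, 0, 0.4],
  [0, 0, 0.3],
  [0, 0, 0],
  [0, 0, 0],
], gripper=[0, 0, 0, 0, 0, 0, 0, 0], twist=[0, 0, 0, 0, 0, 0, 0, 0])

```text
clock: 34.15
position: [0.5131, -0.4443, 0.1533]
tool_rot: [-3.142, 0.0, 1.719]
force: [-0.7, -0.3, 0.2]
grip_width: 0.014
finger_force: 29.5
```

Call:
move_arm([
  [0, 0, 0.1],
  [0, 0, 0.05],
  [0, 0, 0],
  [0, 0, 0],
], gripper=[0, 0, 0, 0], twist=[0, 0, 0, 0])

```text
clock: 34.55
position: [0.5134, -0.4444, 0.1525]
tool_rot: [3.141, 0.001, 1.719]
force: [-0.9, 1.1, 6.0]
grip_width: 0.0148
finger_force: 30.2
```

Call:
move_arm([
  [0, 0, 0],
  [0, 0, 0],
  [0, 0, 0],
  [0, 0, 0],
  [0, 0, 0],
  [0, 0, -1],
  [0, 0, -4],
  [0, 0, -4],
], gripper=[0.5, 0.5, 0.5, 0.5, 0.5, 0.5, 0.5, 0.5], twist=[0, 0, 0, 0, 0, 0, 0, 0])

```text
clock: 35.35
position: [0.5128, -0.4441, 0.2432]
tool_rot: [-3.141, -0.001, 1.718]
force: [1.1, -0.3, 0.5]
grip_width: 0.0427
finger_force: 0.0
```

Call:
move_arm([
  [-2, 0, -4],
  [0, 0, -2],
  [0, 0, 0],
  [0, 0, 0],
  [0, 0, 0],
], gripper=[1, 1, 1, 1, 1], twist=[0, 0, 0, 0, 0])

```text
clock: 35.85
position: [0.516, -0.4636, 0.3011]
tool_rot: [-3.141, -0.001, 1.719]
force: [0.6, -0.4, -0.5]
grip_width: 0.0853
finger_force: 0.0
```

```bash
python3 - <<'E'
from h import *
f=grab('wrist','w20');g=grab('scene','sc20');s=grab('side','sd20');print(monitor.observe()['position'])
# check each part against its predicted outline: eaves circle contrast at z=.138, several heights
gb=cv2.GaussianBlur(f['img'].astype(np.float32),(0,0),1);t=np.linspace(0,2*np.pi,90,endpoint=False)
def val(F,gb,x,y,z,r):
    q=np.array([proj(F,[x+r*np.cos(a),y+r*np.sin(a),z]) for a in t],np.float32);return cv2.remap(gb,q[:,0].copy(),q[:,1].copy(),1)[:,0]
for z in(.132,.139,.146):
    b=[]
    for dx in np.arange(-.008,.0081,.001):
        for dy in np.arange(-.008,.0081,.001):
            x,y=.5137+dx,-.4448+dy;d=np.abs(val(f,gb,x,y,z,.0332)-val(f,gb,x,y,z,.0308)).sum(1);b.append((float(d.mean()),round(x,4),round(y,4)))
    print(z,sorted(b,reverse=True)[:2])
# side view: vent top position
i=s['img'];print(proj(s,[.5137,-.4448,.170]),proj(s,[.5137,-.4448,.138]))
# side: apex row — column profile through the axis
u=int(round(proj(s,[.5137,-.4448,.17])[0]));v=int(proj(s,[.5137,-.4448,.17])[1]);print(i[v-16:v+30:2,u].tolist())
E
```

```text
[ 0.516  -0.4637  0.3011]
0.132 [(91.60921478271484, np.float64(0.5137), np.float64(-0.4458)), (88.20834350585938, np.float64(0.5127), np.float64(-0.4458))]
0.139 [(98.62242126464844, np.float64(0.5127), np.float64(-0.4448)), (93.87001037597656, np.float64(0.5137), np.float64(-0.4448))]
0.146 [(76.81468200683594, np.float64(0.5127), np.float64(-0.4448)), (75.10952758789062, np.float64(0.5117), np.float64(-0.4448))]
[319.0638 358.9795] [319.4032 374.7081]
[[248, 202, 114], [237, 175, 97], [239, 183, 103], [245, 193, 111], [245, 193, 112], [240, 182, 102], [240, 179, 103], [188, 158, 134], [136, 120, 105], [179, 165, 152], [128, 111, 98], [122, 104, 90], [104, 82, 67], [93, 68, 55], [93, 70, 55], [96, 74, 59], [114, 97, 84], [124, 108, 94], [123, 106, 96], [125, 109, 97], [124, 110, 97], [123, 105, 93], [119, 104, 92]]
```

```bash
python3 -c "
from h import *
print(bot.job_done())"
```

```text
the job is handed in; nothing more can be done
None
```

The water tower is assembled on its footing and handed in at about 36 s on the robot clock. By my camera measurements each part sits within about 2 mm of centre on the one below, and the bystanders were never touched or approached closely. No verdict came back from the hand-in.

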